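# Make up a large and a slim port kit

## Task

Make up the two port kits from the parts lying on the bench. Into the large tray (three pockets) go the wide cannula, the thick obturator of ordinary length and the reducer cap; into the slim tray (two pockets) go the slim cannula and the slim obturator. Lay each part down fully home in the pocket shaped for it, with its shaft in the groove; the extra-long obturator belongs to neither kit, so leave it where it lies.

Things in the scene. Friction and masses are not known exactly. Their poses are not given: they have to be found in the camera images.
- large_tray: Grey-blue moulded tray, 160x134x16 mm, the wider one; loose. Three pockets: floor z=4, deck top z=16 mm, 5 mm free round each part. Origin: centre of underside; x along its length, from the head pockets (-x end) along the grooves; z up. Seated origins (mm, tray frame): wide cannula (-52,-32,4), thick obturator (-52,32,4), both with x along tray x; reducer cap (52,-32,4), square pocket, any turn.
- slim_tray: Grey-blue moulded tray, 156x112x16 mm, the narrower one; loose. Two narrow pockets: floor z=4, deck top z=16 mm, 5 mm free round each part. Origin: centre of underside; x along its length, from the head pockets (-x end) along the grooves; z up. Seated origins (mm, tray frame): slim cannula (-52,-27,4), slim obturator (-52,27,4), both with x along tray x.
- wide_cannula: Lilac-grey cannula lying down: block-like seal head 34(x) x 34(y) x 30(z) mm with a small white tap on top, pale ribbed tube 14 mm across, 55 mm long, axis 15 mm up. Loose, 60 g, mostly head. Origin: centre of the head's underside; x from head to tube tip; z up. Grip the upper half of the head across y, tips 15 mm or more above its underside to clear the tray deck.
- slim_cannula: The smaller cannula, same colours, lying down: head 30(x) x 26(y) x 24(z) mm, tube 8 mm across, 55 mm long, axis 12 mm up. Loose, 40 g, mostly head. Origin: centre of the head's underside; x from head to tube tip; z up. Grip the head across y (26 mm), tips about 15 mm above its underside to clear the tray deck.
- thick_obturator: Black obturator lying down: rounded handle 28(x) x 36(y) x 26(z) mm; shaft 11 mm across with white pointed tip, together 100 mm long beyond the handle, axis 13 mm up. Loose, 60 g, mostly handle. Origin: centre of the handle's underside; x from handle to shaft tip; z up. Grip the handle across y (36 mm), tips about 15 mm above its underside to clear the tray deck.
- slim_obturator: Slim black obturator lying down: small handle 26(x) x 26(y) x 24(z) mm; shaft 7 mm across with white pointed tip, together 95 mm long beyond the handle, axis 12 mm up. Loose, 40 g, mostly handle. Origin: centre of the handle's underside; x from handle to shaft tip; z up. Grip the handle across y (26 mm), tips about 15 mm above its underside to clear the tray deck.
- reducer_cap: Lilac-grey round cap standing on its flat face: 34 mm diameter (31 mm over its top 8 mm), 26 mm high, a small dark hole in its top. Loose, 30 g. Origin: centre of its underside; z up. Grip it across its diameter, in the tray across the tray's y, tips about 15 mm above its underside to clear the tray deck.
- long_obturator: Black obturator like the thick one (handle 28x36x26 mm, shaft 11 mm across) but with shaft and tip 136 mm long; it lies at the back left and fits neither tray. Loose. Origin: centre of the handle's underside; x from handle to shaft tip; z up. Leave it alone. (A fixed press 0.38 m tall stands between parts and trays, x 0.52-0.80, y -0.11 to 0.08: pass in front of it.)

How it is judged (in metres and radians):
At the end, for the whole second after the job is handed in: All five parts rest upright in their own pockets: origin within 9 mm in x and y and 4 mm in height of the seated place given in the tray's frame, tilt under 0.06 rad, x axis (not the cap's) within 0.15 rad of the tray's x and the same way; the extra-long obturator within 30 mm of its start (x of wide_cannula in the frame of large_tray between -0.061 and -0.043 m and y of wide_cannula in the frame of large_tray between -0.041 and -0.023 m and z of wide_cannula in the frame of large_tray between 0 and 0.008 m and angle between each of wide_cannula, thick_obturator, reducer_cap, slim_cannula, slim_obturator's own z axis and vertical below 0.06 rad and linear speed of each of wide_cannula, thick_obturator, reducer_cap, slim_cannula, slim_obturator below 0.02 m/s and angle between the x axis of each of wide_cannula, thick_obturator and the x axis of large_tray, either way round below 0.15 rad and x of large_tray in the frame of wide_cannula above 0.02 m and x of thick_obturator in the frame of large_tray between -0.061 and -0.043 m and y of thick_obturator in the frame of large_tray between 0.023 and 0.041 m and z of thick_obturator in the frame of large_tray between 0 and 0.008 m and x of large_tray in the frame of thick_obturator above 0.02 m and x of reducer_cap in the frame of large_tray between 0.043 and 0.061 m and y of reducer_cap in the frame of large_tray between -0.041 and -0.023 m and z of reducer_cap in the frame of large_tray between 0 and 0.008 m and x of slim_cannula in the frame of slim_tray between -0.061 and -0.043 m and y of slim_cannula in the frame of slim_tray between -0.036 and -0.018 m and z of slim_cannula in the frame of slim_tray between 0 and 0.008 m and angle between the x axis of each of slim_cannula, slim_obturator and the x axis of slim_tray, either way round below 0.15 rad and x of slim_tray in the frame of slim_cannula above 0.02 m and x of slim_obturator in the frame of slim_tray between -0.061 and -0.043 m and y of slim_obturator in the frame of slim_tray between 0.018 and 0.036 m and z of slim_obturator in the frame of slim_tray between 0 and 0.008 m and x of slim_tray in the frame of slim_obturator above 0.02 m and distance of long_obturator from where it was at the start of the episode below 0.03 m); the robot touches nothing.
It fails at once if the extra-long obturator is moved by more than 30 mm (distance of long_obturator from where it was at the start of the episode above 0.03 m).
It also fails if it takes over 128 s, if anything falls off the work surface, if the arm or the gripper's body presses on something with over 40 N, if the wrist force passes 120 N, or if a joint passes its speed limit or range.

## Robot

A 7-joint arm with a two-finger parallel gripper is mounted at the origin on a cart in front of the work surface, level with it; the furniture and walls round the work are solid. World frame = base frame: x ahead of the robot, y to its left, z up, the work surface at z = 0. Lengths are in mm, angles in rad, forces in N, time in s.
With the tool pointing down it reaches from about 350 to 900 mm from the base axis. Payload 7.2 kg.
Tool frame: the origin (TCP) lies between the finger pads; the fingertips stand ahead of it and the grasp point (between the pads) lies 8 mm behind it (robot.nose_length is the z of the fingertips in the tool frame, in mm); z points along the fingers, y is the line along which they close (so a half turn about z gives the same grasp; the last joint's range is limited). The gripper opens to 88 mm and grips with 3 to 60 N. Pads are 20 mm wide; open, the fingers measure 115 mm over their backs; the gripper's body (75 mm by 178 mm) begins 61 mm behind the grasp point.
Start: joints at [1.035, 0.411, -0.013, 1.596, 0.006, 1.134, -0.082], TCP at [281.817, -557.861, 207.653] pointing down, gripper open.
Joint ranges: [-2.95, 2.95], [-0.29, 1.99], [-1.47, 1.44], [0.14, 2.54], [-1.03, 4.17], [0.13, 1.85], [-2.86, 2.86]. Speed limits (rad/s): [2.39, 2.39, 3.01, 3.01, 3.14, 3.14, 3.14].

## Interface

Orientations are given as [roll, pitch, yaw] about the fixed x, y, z axes, in that order (R = Rz(yaw) Ry(pitch) Rx(roll)).
In Python, from rig import robot gives the robot as it stands. The module is installed in compiled form; this text tells all that it offers.
- The arm moves only by the tool drive_tool, never from a script. Its argument "targets" is a list of rows, each a list of 5 numbers: the shift along the tool's x, y, z in units of 0.08 m (1.0 is 0.08 m), then the turn about the tool's z in units of 0.5 rad (1.0 is 0.5 rad), then the opening, from 0 (shut) to 1 (fully open). In form: [[tx, ty, tz, twist, claw], ...]. A call has 1 to 5 rows; each row is the pose to reach, as a shift and turn from the pose commanded when the call began, along the tool's axes at that moment; what a row does not reach only later rows make up. A row lasts 1/10 s, in which the tool goes at most 50 mm and 8.59 degrees, less where a joint would pass 70% of its speed; a pose out of reach is approached as far as the arm can. A call with a number of a shift or a turn outside -1 to 1 is refused whole. A call with a gripper value outside its range is refused whole. The fingers move at their own pace and stop on an object; the grip force is fixed at half the most. Time passes only in rows, so rows that repeat a pose let the fingers close. It gives the time, the measured TCP pose, the force, the opening and the grip force at its end, in the units of the state.
- robot.get_state(): the state, without advancing time (a new reading comes with each control period).
- robot.camera(name): name is "scene" or "top"; returns the picture (480x640x3 uint8, blue, green, red); there is no depth.
- robot.calibration(name): a dict with "vertical_fov" (degrees; the focal length in pixels is half the picture's height over the tangent of half this angle, whatever the lens; pixels are square), "cx", "cy" (the principal point, pixels), "extrinsics" (4x4, takes a point from world to camera coordinates). Camera axes: x right, y down, z forward; pixel columns grow to the right and rows downward; lengths in mm; the calibration is good to about 2 mm. A picture is of the moment at which its call begins. calibration takes no time and is no camera call.
- robot.hand_in(): hands the job in; it is judged then, once.
The state is a dict: "time": time; "joint_pos": joint angles; "joint_velocities": joint speeds; "joint_efforts": joint torques, N m; "tcp_pos": TCP position; "eef_rot": TCP orientation; "wrist_force": force on the tool from outside, world axes, zero at the start; "ft_torque": the same for the moment, N m; "grip_width": finger opening in mm; "finger_force": force on a finger pad.
Only numpy, scipy, OpenCV 4.12 (cv2) and the standard library are available. Lean on these libraries where they do the work, as an engineer would, in place of code of your own. Each camera call takes 0.05 s, during which the arm holds its last target. There are 200 camera calls.

## Working session

There is one attempt and no reset: what is moved stays moved. The work goes in short steps, Python scripts to look and compute and a tool call to move; the robot and the scene stay as the last step left them, time stands still between calls to the robot, and variables do not carry over. Pictures are saved under pics/ and viewed, at most 14 in all, crops included, and the job is handed in when it is done.

Besides the shell and the picture viewer there is one more tool, called after "Request:" as name([rows], argument=value, ...), one row to a line, values as JSON. drive_tool: Moves the arm, as the interface text tells. Shifts and turns lie within -1 to 1; 1 stands for 0.08 m of shift or 0.5 rad of turn. Its arguments: {"type":"object","properties":{"targets":{"type":"array","items":{"type":"array","items":{"type":"number","minimum":-1,"maximum":1}}}},"required":["targets"]}

```bash
mkdir -p pics; python3 - <<'E'
from rig import robot
import cv2,numpy as np
s=robot.get_state();print({k:np.round(v,3) for k,v in s.items()}, robot.nose_length)
for n in("scene","top"):
    cv2.imwrite(f"pics/{n}0.png",robot.camera(n));c=robot.calibration(n);print(n,c["vertical_fov"],c["cx"],c["cy"]);print(np.round(c["extrinsics"],4))
E
```

```text
{'time': np.float64(0.0), 'joint_pos': array([ 1.035,  0.412, -0.013,  1.597,  0.006,  1.134, -0.082]), 'joint_velocities': array([-0.   , -0.001,  0.001, -0.   ,  0.001,  0.002, -0.   ]), 'joint_efforts': array([ 0.0000e+00, -5.8795e+01,  6.4200e-01, -2.9107e+01, -5.4000e-02,
        1.8000e-02,  0.0000e+00]), 'tcp_pos': array([ 281.553, -557.389,  206.804]), 'eef_rot': array([-3.14 ,  0.   ,  0.468]), 'wrist_force': array([ 0.357, -0.157, -0.642]), 'ft_torque': array([ 0.08 , -0.034,  0.02 ]), 'finger_force': np.float64(0.0), 'grip_width': np.float64(87.984)} 11.0
scene 48.78708678866989 328.37023331438445 247.21864776613728
[[-5.772000e-01 -8.165000e-01 -1.020000e-02  3.641486e+02]
 [-3.689000e-01  2.719000e-01 -8.888000e-01  2.427706e+02]
 [ 7.285000e-01 -5.092000e-01 -4.582000e-01  7.889656e+02]
 [ 0.000000e+00  0.000000e+00  0.000000e+00  1.000000e+00]]
top 55.624421873139255 315.39916811254216 240.39523700491597
[[-6.000000e-03 -1.000000e+00 -2.000000e-03  4.839860e+01]
 [-9.893000e-01  6.200000e-03 -1.459000e-01  5.541120e+02]
 [ 1.459000e-01  1.100000e-03 -9.893000e-01  9.206363e+02]
 [ 0.000000e+00  0.000000e+00  0.000000e+00  1.000000e+00]]
```

View pics/scene0.png

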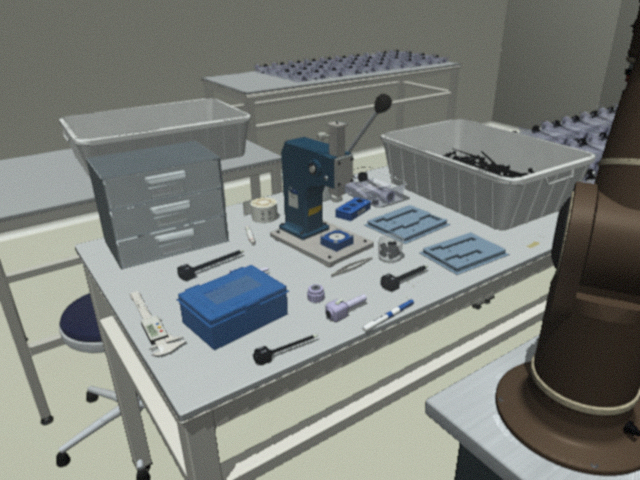

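View pics/top0.png

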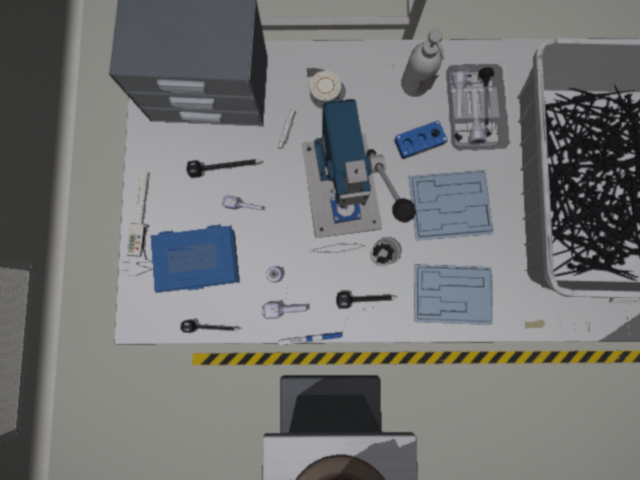

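The scene view shows parts at left and trays at right in front of the press. In the top view I see:
- long obturator (222,167)
- slim cannula (240,203)
- cap (275,273)
- wide cannula (285,309)
- slim obturator (208,326)
- thick obturator (365,298)
- large tray (452,205)
- slim tray (453,294)

Next I'll zoom in.

```bash
python3 - <<'E'
import cv2
a=cv2.imread("pics/top0.png")
cv2.imwrite("pics/c1.png",cv2.resize(a[155:345,170:410],None,fx=3.3,fy=3.1,interpolation=cv2.INTER_CUBIC))
cv2.imwrite("pics/c2.png",cv2.resize(a[160:335,400:505],None,fx=3.3,fy=3.3,interpolation=cv2.INTER_CUBIC))
E
```

```text
(no output)
```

View pics/c1.png

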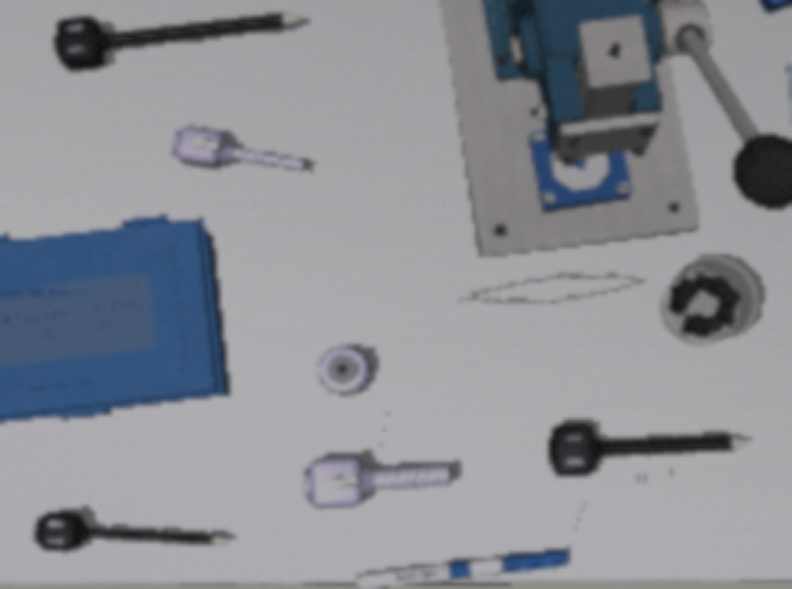

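View pics/c2.png

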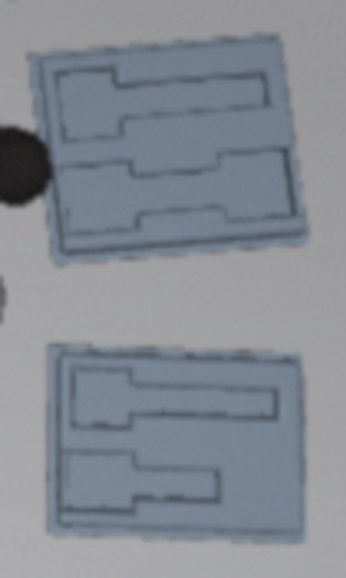

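The parts and the trays all have their x axis running roughly to image right (world -y). In the large tray the obturator groove is the upper one, and the cap pocket is at lower right. In the slim tray the longer groove, also the upper one, is the obturator's.

```bash
cat > h.py <<'E'
import cv2,numpy as np
from rig import robot
C={n:robot.calibration(n) for n in("scene","top")}
def cam(n):
    c=C[n];E=np.array(c["extrinsics"]);f=240/np.tan(np.radians(c["vertical_fov"]/2))
    K=np.array([[f,0,c["cx"]],[0,f,c["cy"]],[0,0,1]]);return K,E[:3,:3],E[:3,3]
def ray(n,p):
    K,R,t=cam(n);d=R.T@np.linalg.solve(K,[p[0],p[1],1]);return -R.T@t,d
def on(n,p,z):
    o,d=ray(n,p);return o+d*(z-o[2])/d[2]
def tri(ps,pt):
    P=[K@np.c_[R,t] for K,R,t in(cam("scene"),cam("top"))]
    X=cv2.triangulatePoints(*P,np.float64(ps).reshape(2,1),np.float64(pt).reshape(2,1)).ravel();X=X[:3]/X[3]
    o,d=ray("top",pt);d=d/np.linalg.norm(d);return X,np.linalg.norm(np.cross(X-o,d))
def proj(n,X):
    K,R,t=cam(n);p=K@(R@np.asarray(X,float)+t);return p[:2]/p[2]
S=4
def mask(im,roi,kind):
    x0,y0,x1,y1=roi;a=cv2.resize(im[y0:y1,x0:x1],None,fx=S,fy=S,interpolation=cv2.INTER_CUBIC).astype(int)
    b,g,r=a[...,0],a[...,1],a[...,2]
    m={"black":np.maximum(b,r)<75,"lilac":(b-g>12)&(r-g>-2)&(b>90),"tray":(b-r>18)&(b>70)}[kind].astype(np.uint8)
    k,l,st,_=cv2.connectedComponentsWithStats(m)
    return (l==1+np.argmax(st[1:,4])).astype(np.uint8)
def cen(m,roi):
    M=cv2.moments(m,True);return np.array([(M["m10"]/M["m00"]+.5)/S-.5+roi[0],(M["m01"]/M["m00"]+.5)/S-.5+roi[1]])
def head(m,px):   # keep the thick part only
    k=cv2.getStructuringElement(cv2.MORPH_ELLIPSE,(px*S,px*S));return cv2.morphologyEx(m,cv2.MORPH_OPEN,k)
E
python3 - <<'E'
from h import *
T=cv2.imread("pics/top0.png");Sc=cv2.imread("pics/scene0.png")
print("cams",ray("top",(0,0))[0].round(),ray("scene",(0,0))[0].round())
P=dict(long=((180,150,270,185),"black",26,9,(170,245,245,285)),thick=((330,285,402,312),"black",26,9,(375,258,430,296)),slimo=((176,314,245,338),"black",24,7,(248,332,320,368)),
 wide=((256,296,315,323),"lilac",30,9,(322,290,372,325)),slimc=((218,190,270,215),"lilac",24,7,None),cap=((262,260,290,285),"lilac",26,7,(302,280,330,306)))
ov=T.copy()
for n,(roi,k,h,px,sroi) in P.items():
    m=mask(T,roi,k);hd=head(m,px);c=cen(hd,roi);X=on("top",c,h/2)
    rest=m.copy();ys,xs=np.where(cv2.dilate(hd,np.ones((9,9)))>0);rest[:, :xs.max()+1]=0
    s=f"{n} c{c.round(1)} XY{X[:2].round(1)} area{m.sum()/16:.0f} head bbox mm {((xs.max()-xs.min()-8)/S*1.95):.0f}x{((ys.max()-ys.min()-8)/S*1.95):.0f}"
    if rest.sum()>20:
        cr=cen(rest,roi);Y=on("top",cr,h/2);d=Y-X;s+=f" yaw{np.arctan2(d[1],d[0]):.3f} shaft cen {cr.round(1)}"
    if sroi:
        ms=mask(Sc,sroi,k);cs=cen(head(ms,7),sroi);Z,e=tri(cs,c);s+=f" tri{Z.round(1)} err{e:.1f} scene{cs.round(1)}"
    print(s)
for n,roi,sroi in(("large",(402,160,505,248),(362,198,455,243)),("slim",(405,255,505,335),(415,228,512,278))):
    m=mask(T,roi,"tray");hull=cv2.convexHull(np.argwhere(m)[:,::-1].astype(np.int32))
    hm=cv2.fillConvexPoly(np.zeros_like(m),hull,1);c=cen(hm,roi)
    ap=cv2.approxPolyDP(hull,10,True)[:,0]
    co=[on("top",((p[0]+.5)/S-.5+roi[0],(p[1]+.5)/S-.5+roi[1]),8)[:2].round() for p in ap]
    ms=mask(Sc,sroi,"tray");hs=cv2.fillConvexPoly(np.zeros_like(ms),cv2.convexHull(np.argwhere(ms)[:,::-1].astype(np.int32)),1)
    r=cv2.minAreaRect(hull);print(n,c.round(1),on("top",c,8).round(1),"rect",np.array(r[1])/S*1.95,r[2],"corners",co,"tri",tri(cen(hs,sroi),c))
print("ball",tri((383,103),(403,210)))
E
```

```text
cams [414.  44. 992.] [-275.  633.  581.]
long c[198.9 168.1] XY[722.9 303.7] area439 head bbox mm 19x19 yaw-1.459 shaft cen [230.  164.5] tri[728.9 310.2   1. ] err3.6 scene[186. 273.]Traceback (most recent call last):
  File "<stdin>", line 8, in <module>
  File "h.py", line 25, in cen
    M=cv2.moments(m,True);return np.array([(M["m10"]/M["m00"]+.5)/S-.5+roi[0],(M["m01"]/M["m00"]+.5)/S-.5+roi[1]])
                                            ~~~~~~~~^~~~~~~~~
ZeroDivisionError: float division by zero
```

```bash
sed -i 's/<75,/<95,/; s/^    k,l,st/    m=cv2.morphologyEx(m,cv2.MORPH_CLOSE,np.ones((13,13),np.uint8))\n    k,l,st/' h.py
cat > meas.py <<'E'
from h import *
import sys
T=cv2.imread("pics/top0.png");Sc=cv2.imread("pics/scene0.png")
P=dict(long=((180,150,270,185),"black",26,9,(170,245,245,285)),thick=((330,285,402,312),"black",26,9,(375,258,430,296)),slimo=((176,314,245,338),"black",24,7,(248,332,320,368)),
 wide=((256,296,315,323),"lilac",30,9,(322,290,372,325)),slimc=((218,190,270,215),"lilac",24,7,None),cap=((262,260,290,285),"lilac",26,7,(302,280,330,306)))
ov=cv2.resize(T[155:345,170:410],None,fx=S,fy=S)[:,:]
def draw(m,roi,col):
    cs,_=cv2.findContours(m,0,1)
    for c in cs: cv2.drawContours(ov,[c+np.array([(roi[0]-170)*S,(roi[1]-155)*S])],-1,col,1)
for n,(roi,k,h,px,sroi) in P.items():
  try:
    m=mask(T,roi,k);hd=head(m,px);c=cen(hd,roi);X=on("top",c,h/2);draw(m,roi,(0,255,0));draw(hd,roi,(0,0,255))
    rest=m.copy();ys,xs=np.where(hd>0);rest[:, :xs.max()+5]=0
    s=f"{n} c{c.round(1)} XY{X[:2].round(1)} area{m.sum()/16:.0f} head bbox mm {((xs.max()-xs.min()+1)/S*1.95):.0f}x{((ys.max()-ys.min()+1)/S*1.95):.0f}"
    if rest.sum()>20:
        cr=cen(rest,roi);Y=on("top",cr,h/2);d=Y-X;s+=f" yaw{np.arctan2(d[1],d[0]):.3f} shaft cen {cr.round(1)}"
    if sroi:
        ms=mask(Sc,sroi,k);cs=cen(head(ms,6),sroi);Z,e=tri(cs,c);s+=f" tri{Z.round(1)} err{e:.1f} scene{cs.round(1)}"
    print(s)
  except ZeroDivisionError: print(n,"empty")
for n,roi,sroi in(("large",(402,160,505,248),(362,198,455,243)),("slim",(405,255,505,335),(415,228,512,278))):
    m=mask(T,roi,"tray");hull=cv2.convexHull(np.argwhere(m)[:,::-1].astype(np.int32))
    hm=cv2.fillConvexPoly(np.zeros_like(m),hull,1);c=cen(hm,roi)
    co=cv2.boxPoints(cv2.minAreaRect(hull))
    co=np.array([on("top",((p[0]+.5)/S-.5+roi[0],(p[1]+.5)/S-.5+roi[1]),8)[:2] for p in co])
    L=[np.linalg.norm(co[i]-co[i-1]) for i in(1,2)];
    e=[co[i]-co[i-1] for i in range(4)];a=[np.arctan2(*v[::-1]) for v in e]
    ms=mask(Sc,sroi,"tray");hs=cv2.fillConvexPoly(np.zeros_like(ms),cv2.convexHull(np.argwhere(ms)[:,::-1].astype(np.int32)),1)
    Z,er=tri(cen(hs,sroi),c);print(n,c.round(1),on("top",c,8).round(1),"sides",np.round(L),"angs",np.round(a,3),"tri",Z.round(1),er.round(1))
print("ball",tri((383,103),(403,210)))
cv2.imwrite("pics/ov0.png",cv2.resize(ov,(798,598)))
E
python3 meas.py
```

```text
long c[195.4 168.7] XY[721.6 311.4] area522 head bbox mm 37x33 yaw-1.454 shaft cen [231.2 164.4] tri[723.5 313.2   7.1] err0.2 scene[186.4 272.3]
thick c[344.3 299.3] XY[431.1 -15.8] area450 head bbox mm 34x35 yaw-1.529 shaft cen [373.  297.9] tri[430.8 -16.6   6.6] err0.6 scene[390.2 282.3]
slimo c[189.2 325.7] XY[377.6 313.6] area319 head bbox mm 35x25 yaw-1.629 shaft cen [216.6 327.2] tri[377.5 315.5   5.6] err0.2 scene[262.8 355.5]
wide empty
slimc c[225.2 201.4] XY[646.8 243.5] area183 head bbox mm 14x15 yaw-1.716 shaft cen [237.6 203.1]
cap empty
large [450.2 204.8] [ 636.8 -253.3    8. ] sides [177. 144.] angs [ 0.045 -1.492 -3.122  1.648] tri [ 6.382e+02 -2.565e+02 -5.000e-01] 0.8
slim [453.  294.2] [ 440.7 -249.7    8. ] sides [122. 171.] angs [ 1.533 -0.07  -1.609  3.047] tri [ 440.5 -252.7   -1. ] 0.5
ball (array([551.81068989, -83.04579326, 347.95812376]), np.float64(1.2706068502284806))
```

View pics/ov0.png

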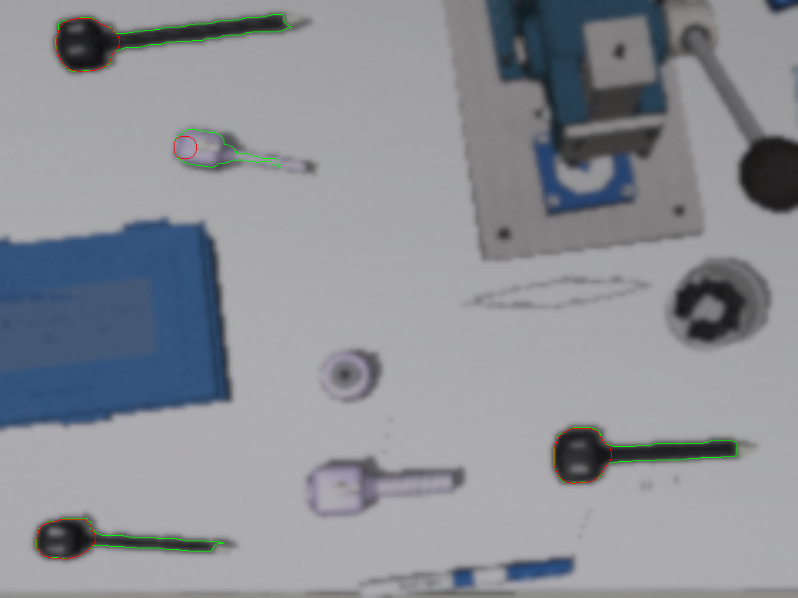

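The black masks fit, but they take in a bit of shadow on the right. The lilac threshold is too strict. I'll sample the colours.

```bash
python3 - <<'E'
import cv2
T=cv2.imread("pics/top0.png")
for n,y,x0,x1 in(("wide",309,258,316),("cap",273,263,291),("slimc",202,218,266),("slimo",326,178,212),("thick",299,334,362)):
    print(n,[tuple(map(int,p)) for p in T[y,x0:x1:1]])
print([tuple(map(int,p)) for p in T[200,404:424]])
E
```

```text
wide [(176, 171, 172), (176, 171, 172), (177, 171, 172), (172, 165, 166), (158, 144, 148), (154, 134, 138), (156, 135, 139), (170, 151, 156), (176, 167, 169), (177, 168, 172), (177, 167, 172), (173, 164, 169), (162, 155, 160), (152, 150, 151), (140, 141, 141), (144, 144, 145), (156, 152, 154), (162, 157, 159), (165, 161, 162), (156, 152, 153), (126, 118, 120), (118, 103, 107), (133, 113, 118), (137, 117, 122), (143, 125, 129), (157, 144, 147), (170, 161, 163), (172, 164, 165), (170, 161, 162), (171, 162, 164), (173, 162, 166), (172, 161, 164), (172, 161, 164), (174, 163, 165), (173, 162, 165), (171, 158, 161), (168, 158, 160), (162, 152, 154), (165, 155, 156), (168, 159, 161), (166, 157, 158), (168, 156, 159), (170, 158, 161), (167, 156, 158), (159, 146, 149), (167, 152, 155), (166, 151, 154), (151, 137, 140), (117, 110, 111), (118, 115, 116), (136, 133, 134), (161, 157, 157), (174, 170, 170), (176, 171, 172), (177, 173, 173), (177, 173, 173), (176, 171, 172), (176, 171, 172)]
cap [(176, 172, 173), (176, 172, 172), (173, 168, 170), (171, 161, 164), (174, 158, 164), (167, 154, 159), (
[... 1680 characters left out ...]
 168), (152, 150, 150), (89, 86, 87), (35, 32, 32), (31, 28, 28), (43, 40, 40), (48, 45, 46), (48, 46, 47), (49, 46, 47), (49, 46, 46), (48, 46, 47), (49, 45, 46), (44, 41, 42), (41, 38, 39), (34, 32, 32), (29, 28, 27), (24, 23, 24), (22, 19, 21), (22, 21, 22), (32, 31, 29), (36, 33, 33), (36, 34, 34), (37, 35, 36), (38, 36, 37), (39, 35, 37), (41, 38, 38), (41, 39, 38), (39, 37, 39)]
[(28, 28, 29), (28, 31, 30), (30, 30, 33), (40, 39, 41), (57, 57, 58), (77, 76, 76), (85, 82, 81), (105, 96, 90), (132, 118, 107), (131, 117, 105), (111, 100, 89), (124, 111, 99), (142, 127, 114), (139, 124, 112), (123, 109, 97), (112, 99, 90), (133, 119, 107), (143, 128, 115), (142, 127, 115), (143, 128, 115)]
```

```bash
cat > m2.py <<'E'
from h import *
def lm(im,roi,kind):
    x0,y0,x1,y1=roi;a=cv2.resize(im[y0:y1,x0:x1],None,fx=S,fy=S,interpolation=cv2.INTER_CUBIC)
    a=cv2.GaussianBlur(a,(0,0),2).astype(int);b,g,r=[a[...,i] for i in range(3)]
    m=((b-g>7)|(b<60) if kind=="lilac" else b<100).astype(np.uint8)
    k,l,st,_=cv2.connectedComponentsWithStats(m);m=(l==1+np.argmax(st[1:,4])).astype(np.uint8)
    cs,_=cv2.findContours(m,0,1);return cv2.drawContours(np.zeros_like(m),cs,-1,1,-1)
P=dict(long=((180,150,270,185),"black",26,28,36),thick=((330,285,402,312),"black",26,28,36),slimo=((176,314,245,338),"black",24,26,26),
 wide=((256,296,315,323),"lilac",30,34,34),slimc=((218,190,270,215),"lilac",24,30,26),cap=((262,260,290,285),"lilac",26,34,34))
def run(T,names=P,rois={}):
  for n in names:
    roi,k,h,lx,ly=P[n];roi=rois.get(n,roi);m=lm(T,roi,k)
    col=m.sum(0);xs=np.where(col>0.72*col.max())[0];x0=np.where(col>0.4*col.max())[0].min()  # left edge of head
    f=lambda u,v,z:on("top",((u+.5)/S-.5+roi[0],(v+.5)/S-.5+roi[1]),z)
    w=int(lx*0.46*S);hd=m[:,x0:x0+w];ys=np.where(hd.sum(1)>w*.4)[0];v=(ys.min()+ys.max())/2
    top=f(x0,ys.min(),h);bot=f(x0,ys.max()+1,h);L=f(x0,v,h);mid=f(x0+w/2,v,h/2)
    s=f"{n}: left-edge y {L[1]:.1f} -> origin y {L[1]-lx/2:.1f}; x mid {mid[0]:.1f}; width {top[0]-bot[0]:.1f}"
    x1=x0+int(lx*.46*S*1.5);cols=[c for c in range(x1,m.shape[1]) if col[c]>6]
    if len(cols)>20:
        pts=np.array([f(c,np.where(m[:,c])[0].mean(),h/2)[:2] for c in cols]);vx,vy,a,b=cv2.fitLine(np.float32(pts),2,0,.01,.01).ravel()
        if vy>0:vx,vy=-vx,-vy
        yo=L[1]-lx/2;s+=f"; yaw {np.arctan2(vy,vx):.3f} axis x there {a+(yo-b)*vx/vy:.1f}; tip y {pts[-1][1]:.1f}"
    print(s)
if __name__=="__main__": run(cv2.imread("pics/top0.png"))
E
python3 m2.py
python3 - <<'E'
from h import *
# tray pocket lines: dark lines in tray crop; outer edges by sub-pixel row/col edge fits
T=cv2.imread("pics/top0.png")
for n,roi in(("large",(402,160,505,248)),("slim",(405,255,505,335))):
    x0,y0,x1,y1=roi;a=cv2.resize(T[y0:y1,x0:x1],None,fx=S,fy=S,interpolation=cv2.INTER_CUBIC);a=cv2.GaussianBlur(a,(0,0),2).astype(int)
    m=(a[...,0]-a[...,2]>13).astype(np.uint8);k,l,st,_=cv2.connectedComponentsWithStats(m);m=l==1+np.argmax(st[1:,4])
    H,W=m.shape;ys,xs=np.where(m);cx,cy=xs.mean(),ys.mean()
    f=lambda u,v,z:on("top",((u+.5)/S-.5+x0,(v+.5)/S-.5+y0),z)[:2]
    out={}
    for side in "tblr":
        pts=[]
        if side in"tb":
            for c in range(int(cx-50*S*.5),int(cx+50*S*.5)): q=np.where(m[:,c])[0];pts.append((c,q.min() if side=="t" else q.max()+1))
        else:
            for r in range(int(cy-40*S*.45),int(cy+40*S*.45)):
                q=np.where(m[r])[0]; v=q.min() if side=="l" else q.max()+1
                if n=="large" and side=="l" and 198*S<(r+y0*S)<222*S: continue
                pts.append((v,r))
        z=0 if side in "l" else 16   # image-left wall hidden? choose below
        z=16 if side in"rtb" else 0
        P=np.array([f(*p,z) for p in pts],np.float32);out[side]=cv2.fitLine(P,cv2.DIST_HUBER,0,.01,.01).ravel()
    for s,L in out.items(): print(n,s,"dir",round(float(np.arctan(L[1]/L[0])),3),"pt",L[2:].round(1))
E
```

```text
long: left-edge y 326.6 -> origin y 312.6; x mid 721.8; width 38.1; yaw -1.452 axis x there 721.3; tip y 176.8
thick: left-edge y 1.6 -> origin y -12.4; x mid 431.5; width 37.1; yaw -1.525 axis x there 430.7; tip y -116.5
slimo: left-edge y 327.7 -> origin y 314.7; x mid 377.5; width 25.7; yaw -1.636 axis x there 378.0; tip y 218.8
wide: left-edge y 158.3 -> origin y 141.3; x mid 409.2; width 35.6; yaw -1.502 axis x there 408.8; tip y 66.1
slimc: left-edge y 248.8 -> origin y 233.8; x mid 646.0; width 27.9; yaw -1.757 axis x there 645.4; tip y 164.1
cap: left-edge y 148.5 -> origin y 131.5; x mid 486.2; width 32.4
large t dir -1.491 pt [ 708.1 -254.6]
large b dir -1.492 pt [ 563.4 -247.5]
large l dir 0.074 pt [ 662.7 -167.7]
large r dir 0.079 pt [ 635.2 -336.5]
slim t dir 1.527 pt [ 501.8 -249.8]
slim b dir 1.53 pt [ 380.1 -243.7]
slim l dir -0.047 pt [ 438.1 -168. ]
slim r dir -0.033 pt [ 441.9 -330. ]
```

Part sizes come out as given (+1–2 mm of blur). The outer tray edges come out about 8 mm too wide, so I'll locate the trays by their pocket edges instead.

```bash
python3 - <<'E'
import cv2,numpy as np
a=cv2.imread("pics/top0.png")
def g(x0,y0,w,h,k):
    b=cv2.resize(a[y0:y0+h,x0:x0+w],None,fx=k,fy=k,interpolation=cv2.INTER_CUBIC).astype(float);b=np.clip((b-60)*2,0,255).astype(np.uint8)
    for i in range(0,w,10): cv2.line(b,(int((i+.5)*k),0),(int((i+.5)*k),6),(0,0,255),1)
    for i in range(0,h,10): cv2.line(b,(0,int((i+.5)*k)),(6,int((i+.5)*k)),(0,0,255),1)
    return b
cv2.imwrite("pics/z1.png",g(405,165,95,80,7));cv2.imwrite("pics/z2.png",g(408,258,92,70,8))
E
```

```text
(no output)
```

View pics/z1.png

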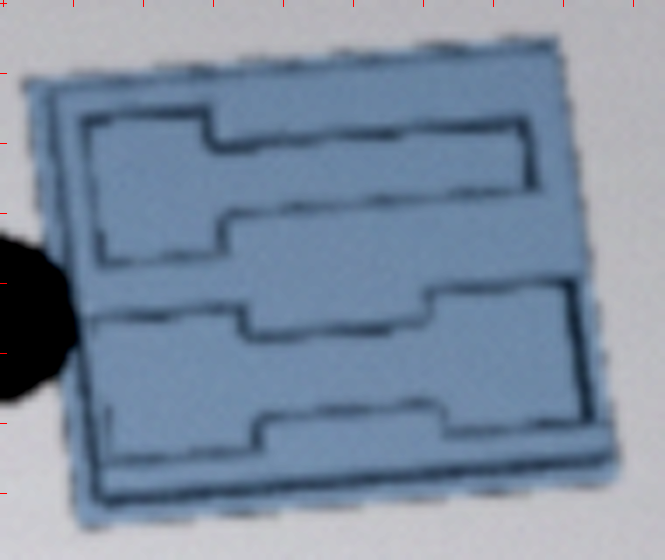

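View pics/z2.png

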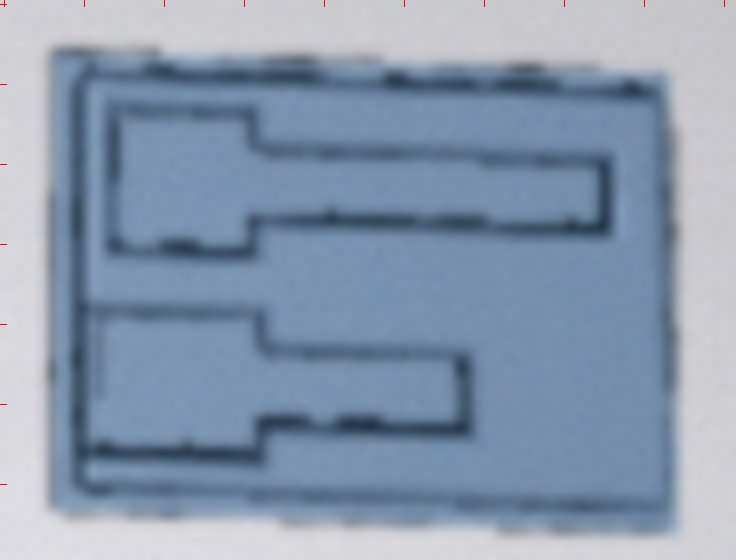

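z1 shows the large tray's pockets. The obturator pocket has corners at (83,117) and (222,255), with its groove ending at u≈532. The cap pocket runs from (428,290) to (590,423). z2 shows the slim tray: obturator pocket (110,105)–(250,253) with groove end u≈606, cannula groove end u≈466. I'll fit the tray poses to these corners on the deck plane.

```bash
cat > trays.py <<'E'
from h import *
from scipy.optimize import least_squares
A=[((83,117),(-71,55)),((208,108),(-33,55)),((102,265),(-71,9)),((222,255),(-33,9)),((527,120),(67,42.5)),((537,188),(67,21.5)),((240,308),(-30,-10)),((258,450),(-30,-54)),((107,460),(-74,-54)),((428,290),(30,-10)),((573,282),(74,-10)),((590,423),(74,-54)),((445,433),(30,-54)),((244,335),(-30,-20)),((428,322),(30,-20)),((260,415),(-30,-44))]
B=[((110,105),(-70,45)),((252,110),(-34,45)),((115,247),(-70,9)),((250,253),(-34,9)),((258,150),(-34,35.5)),((607,160),(61,35.5)),((605,230),(61,18.5)),((252,220),(-34,18.5)),((262,313),(-32,-9)),((262,455),(-32,-45)),((265,350),(-32,-18)),((465,355),(23,-18)),((467,428),(23,-36)),((262,425),(-32,-36))]
for n,Q,u0,v0,k in(("large",A,405,165,7),("slim",B,408,258,8)):
    W=np.array([on("top",((p[0]+.5)/k-.5+u0,(p[1]+.5)/k-.5+v0),15)[:2] for p,_ in Q]);M=np.array([m for _,m in Q],float)
    def f(x,s=None):
        c,d=np.cos(x[2]),np.sin(x[2]);return ((x[3] if len(x)>3 else 1)*M@np.array([[c,d],[-d,c]])+x[:2]-W).ravel()
    for x0 in([*W.mean(0),-1.5],[*W.mean(0),-1.5,1.]):
        r=least_squares(f,x0,loss="soft_l1");print(n,r.x.round(3),"rms",np.sqrt((f(r.x)**2).mean()*2).round(2))
    print(f(least_squares(f,[*W.mean(0),-1.5],loss="soft_l1").x).reshape(-1,2).round(1).tolist())
E
python3 trays.py
```

```text
large [ 638.894 -255.001   -1.496] rms 1.48
large [ 638.941 -255.008   -1.496    1.007] rms 1.43
[[-0.5, -0.9], [-0.3, 0.8], [1.5, -0.2], [1.4, -0.4], [-0.7, 0.6], [0.4, 0.9], [-0.3, 0.1], [1.0, 0.3], [0.5, -2.8], [-1.2, -0.6], [-0.2, 1.0], [0.8, 0.3], [0.4, -1.1], [-1.6, 0.2], [-0.9, -1.9], [-0.1, 2.2]]
slim [ 441.868 -251.996   -1.609] rms 1.31
slim [ 441.869 -252.01    -1.609    1.001] rms 1.31
[[-1.5, -1.7], [-1.3, 0.4], [0.5, -0.5], [0.9, -0.5], [-0.0, 1.8], [-0.4, 0.2], [1.2, -0.8], [1.7, 0.0], [-1.2, 0.6], [0.1, 0.3], [-0.4, 1.3], [-0.9, -0.6], [0.3, -0.4], [1.3, 0.3]]
```

Tray poses fit to 1.3–1.5 mm rms at a scale of 1.00: large (638.9, -255.0, yaw -1.496) and slim (441.9, -252.0, yaw -1.609). Next I'll write a move planner and measure the box height.

```bash
cat > plan.py <<'E'
# python3 plan.py x y z yaw : shifts (units) along the tool axes from the present pose; turn in units
import sys;from h import *
s=robot.get_state();p=np.array(s["tcp_pos"]);w=s["eef_rot"][2]
if len(sys.argv)>3:
    t=np.array([float(v) for v in sys.argv[1:4]]);d=t-p
    print("tool shift units",(np.array([np.cos(w)*d[0]+np.sin(w)*d[1],np.sin(w)*d[0]-np.cos(w)*d[1],-d[2]])/80).round(3),"mm",d.round(1),"turn units",round((w-float(sys.argv[4]))/.5,3) if len(sys.argv)>4 else "")
print("t",round(float(s["time"]),2),"tcp",p.round(1),"rpy",np.round(s["eef_rot"],3),"F",np.round(s["wrist_force"],1),"w",round(float(s["grip_width"]),1),"ff",round(float(s["finger_force"]),1),"q",np.round(s["joint_pos"],2))
E
python3 - <<'E'
from h import *
print("box",tri((287,291),(238,282)),tri((249,267),(234,227)), on("top",(152,291),60),on("top",(238,282),60))
E
```

```text
box (array([468.79005298, 207.68928249,  48.48178295]), np.float64(2.540084956113826)) (array([586.90969918, 222.14215391,  50.83558841]), np.float64(7.552166484266512)) [449.3847552 378.6277157  60.       ] [466.61585652 203.63777877  60.        ]
```

Request:
drive_tool([
  [0.5, -0.47, 0, 0, 1],
  [0.98, -0.94, 0, 0, 1],
])

```text
time: 0.3
tcp_pos: [314.5, -462.9, 206.6]
eef_rot: [-3.14, 0.0, 0.465]
wrist_force: [1.4, 1.1, 0.0]
grip_width: 88.0
finger_force: 0.0
```

Request:
drive_tool([
  [0.5, -0.47, 0, 0, 1],
  [0.98, -0.94, 0, 0, 1],
])

```text
time: 0.5
tcp_pos: [348.6, -367.2, 207.3]
eef_rot: [-3.141, 0.0, 0.468]
wrist_force: [1.0, 0.3, 0.3]
grip_width: 87.7
finger_force: 0.0
```

Request:
drive_tool([
  [0.5, -0.47, 0, 0, 1],
  [0.98, -0.94, 0, 0, 1],
])

```text
time: 0.7
tcp_pos: [381.8, -273.0, 207.5]
eef_rot: [3.142, 0.0, 0.468]
wrist_force: [0.5, -0.3, 0.2]
grip_width: 87.8
finger_force: 0.0
```

Request:
drive_tool([
  [0, 0, 0, -0.3, 0.7],
  [0, 0, 0, -0.6, 0.7],
  [0, 0, 0, -0.8, 0.7],
  [0, 0, 0, -1, 0.7],
])

```text
time: 1.1
tcp_pos: [381.5, -274.7, 207.4]
eef_rot: [-3.141, 0.0, 0.972]
wrist_force: [0.4, 0.6, 0.1]
grip_width: 62.3
finger_force: 0.0
```

Request:
drive_tool([
  [0, 0, 0, -0.3, 0.7],
  [0, 0, 0, -0.6, 0.7],
  [0, 0, 0, -0.8, 0.7],
  [0, 0, 0, -1, 0.7],
])

```text
time: 1.5
tcp_pos: [381.4, -274.8, 207.4]
eef_rot: [-3.141, -0.0, 1.472]
wrist_force: [-1.1, 0.3, -1.1]
grip_width: 61.4
finger_force: 0.0
```

Request:
drive_tool([
  [0, 0, 0, -0.3, 0.7],
  [0, 0, 0, -0.3, 0.7],
  [0, 0, 0, -0.3, 0.7],
])

```text
time: 1.8
tcp_pos: [381.4, -274.9, 207.5]
eef_rot: [-3.141, -0.0, 1.613]
wrist_force: [-0.6, -0.3, 0.1]
grip_width: 61.3
finger_force: 0.0
```

Request:
drive_tool([
  [0.4, 0.1, 0, 0, 0.7],
  [0.81, 0.19, 0, 0, 0.7],
])

```text
time: 2.0
tcp_pos: [393.7, -209.3, 207.5]
eef_rot: [-3.142, -0.0, 1.611]
wrist_force: [1.2, 0.9, 0.3]
grip_width: 61.3
finger_force: 0.0
```

Request:
drive_tool([
  [0.4, 0.1, 0, 0, 0.7],
  [0.81, 0.19, 0, 0, 0.7],
])

```text
time: 2.2
tcp_pos: [406.0, -142.9, 207.7]
eef_rot: [3.141, 0.0, 1.613]
wrist_force: [-0.6, 0.5, 0.5]
grip_width: 61.5
finger_force: 0.0
```

Request:
drive_tool([
  [0.4, 0.1, 0, 0, 0.7],
  [0.81, 0.19, 0, 0, 0.7],
])

```text
time: 2.4
tcp_pos: [418.1, -77.4, 207.8]
eef_rot: [3.141, 0.0, 1.613]
wrist_force: [-0.4, -0.0, -0.1]
grip_width: 61.7
finger_force: 0.0
```

Request:
drive_tool([
  [0.4, 0.1, 0, 0, 0.7],
  [0.81, 0.19, 0, 0, 0.7],
])

```text
time: 2.6
tcp_pos: [430.3, -11.9, 207.8]
eef_rot: [3.141, 0.0, 1.613]
wrist_force: [0.4, -0.2, 0.3]
grip_width: 61.2
finger_force: 0.0
```

Request:
drive_tool([
  [0, 0, 0.5, 0, 0.7],
  [0, 0, 0.9, 0, 0.7],
  [0, 0, 0.9, 0, 0.7],
])

```text
time: 2.9
tcp_pos: [427.4, -13.0, 132.6]
eef_rot: [-3.135, -0.001, 1.616]
wrist_force: [-0.7, 0.2, -0.1]
grip_width: 61.4
finger_force: 0.0
```

Request:
drive_tool([
  [0, 0, 0.5, 0, 0.7],
  [0, 0, 0.9, 0, 0.7],
  [0, 0, 0.9, 0, 0.7],
])

```text
time: 3.2
tcp_pos: [428.4, -13.5, 62.0]
eef_rot: [-3.137, -0.0, 1.616]
wrist_force: [0.5, 0.4, 0.2]
grip_width: 61.0
finger_force: 0.0
```

```bash
python3 plan.py 431 -13.5 26 1.617; python3 -c "
from h import *;a=robot.camera('scene');cv2.imwrite('pics/s1.png',cv2.resize(a[120:340,240:480],None,fx=3,fy=2.7,interpolation=2))"
```

```text
tool shift units [-0.001  0.033  0.45 ] mm [  2.6   0.  -36. ] turn units -0.003
t 3.2 tcp [428.4 -13.5  62. ] rpy [-3.137 -0.     1.616] F [0.5 0.4 0.2] w 61.0 ff 0.0 q [ 0.34  0.33 -0.49  2.17  0.24  0.69 -0.28]
```

View pics/s1.png

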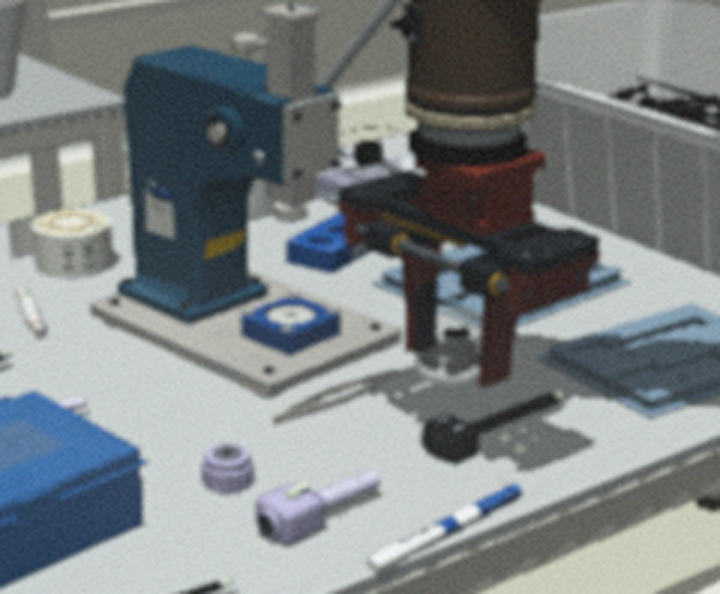

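The open fingers (tips near (417,350) and (495,382) in the crop) straddle the thick handle at (450,437). I'll check the projected tips against the calibration, then descend.

```bash
python3 -c "
from h import *
for s in(-1,1):
    p=proj('scene',(428.4+s*37,-13.5,51));print((p-[240,120])*[3,2.7])
print((proj('scene',(431,-13.5,13))-[240,120])*[3,2.7])"
```

```text
[488.40013647 410.198531  ]
[416.56086672 371.86660076]
[446.72784118 432.21087977]
```

Request:
drive_tool([
  [0, 0.03, 0.25, 0, 0.7],
  [0, 0.03, 0.45, 0, 0.7],
  [0, 0.03, 0.45, 0, 0.7],
  [0, 0.03, 0.45, 0, 0.7],
])

```text
time: 3.65
tcp_pos: [433.8, -13.2, 29.4]
eef_rot: [3.14, 0.0, 1.617]
wrist_force: [0.5, 1.3, -0.6]
grip_width: 61.5
finger_force: 0.0
```

Request:
drive_tool([
  [0, 0, 0, 0, 0],
  [0, 0, 0, 0, 0],
  [0, 0, 0, 0, 0],
  [0, 0, 0, 0, 0],
  [0, 0, 0, 0, 0],
])

```text
time: 4.15
tcp_pos: [432.6, -13.1, 27.8]
eef_rot: [3.142, 0.0, 1.618]
wrist_force: [-0.1, -0.5, -0.4]
grip_width: 25.4
finger_force: 0.0
```

Request:
drive_tool([
  [0, 0, -0.3, 0, 0],
  [0, 0, -0.6, 0, 0],
  [0, 0, -1, 0, 0],
])

```text
time: 4.45
tcp_pos: [431.6, -12.9, 107.8]
eef_rot: [-3.139, -0.001, 1.618]
wrist_force: [1.0, 0.0, 0.1]
grip_width: 1.9
finger_force: 0.0
```

```bash
python3 plan.py 400 -80 110 1.646
```

```text
tool shift units [-0.819 -0.434 -0.028] mm [-31.6 -67.1   2.2] turn units -0.056
t 4.45 tcp [431.6 -12.9 107.8] rpy [-3.139e+00 -1.000e-03  1.618e+00] F [1.  0.  0.1] w 1.9 ff 0.0 q [ 0.38  0.26 -0.53  2.12  0.18  0.8  -0.21]
```

The grip closed on nothing. I'll look before going on.

```bash
python3 -c "
from h import *;a=robot.camera('scene');b=robot.camera('top');cv2.imwrite('pics/top2.png',b)
cv2.imwrite('pics/s2.png',np.hstack([cv2.resize(a[180:330,340:470],None,fx=3,fy=3,interpolation=2),cv2.resize(b[200:350,290:420],None,fx=3,fy=3,interpolation=2)]))"; python3 plan.py
```

```text
t 4.55 tcp [434.8 -12.9 110.8] rpy [3.136e+00 1.000e-03 1.618e+00] F [0.9 0.2 0.4] w 0.3 ff 0.0 q [ 0.38  0.26 -0.53  2.12  0.18  0.8  -0.21]
```

View pics/s2.png

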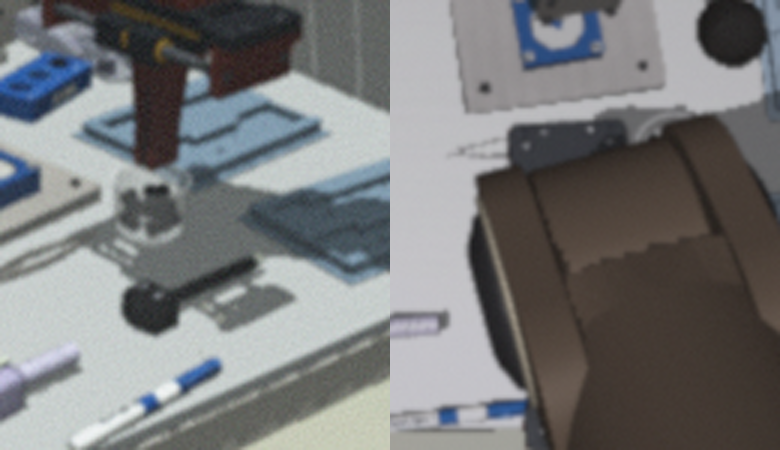

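```bash
python3 -c "
from h import *
for z in (90,100,110,120): print(z,proj('scene',(434.8,-12.9,z)).round(1))
# tip seen at (391.7,235); s1 tips (240+417/3,120+350/2.7),(240+495/3,120+382/2.7)
print((240+417/3,120+350/2.7),(240+495/3,120+382/2.7))
for z in (51,58,65): print(z,proj('scene',(428.4+37,-13.5,z)).round(1),proj('scene',(428.4-37,-13.5,z)).round(1))
a=robot.camera('scene')
cv2.imwrite('pics/s3.png',cv2.resize(a[215:300,355:435],None,fx=7,fy=7,interpolation=2))
for X in((431,-13.5,0),(431,-13.5,26),(434.8,-12.9,100)): print(((proj('scene',X)-[355,215])*7).round())
"
```

```text
90 [389.  246.7]
100 [389.3 242.2]
110 [389.5 237.8]
120 [389.7 233.3]
(379.0, 249.62962962962962) (405.0, 261.48148148148147)
51 [378.9 257.7] [402.8 271.9]
58 [379.  254.8] [403.  268.9]
65 [379.1 251.8] [403.2 265.8]
[236. 493.]
[239. 418.]
[240. 191.]
```

View pics/s3.png

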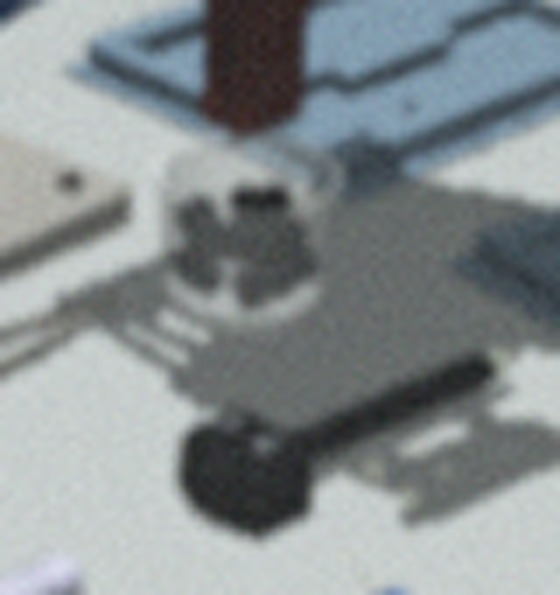

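The closed fingertips show at crop (245,132), where the calibration predicts (240,191) for z=100. The handle is unmoved at (245,475). So the tips seem to stand about 20 mm higher above the part than nominal. I'll go down gently with open fingers and watch force and image.

Request:
drive_tool([
  [0, 0, 0.3, 0, 0.7],
  [0, 0, 0.6, 0, 0.7],
  [0, 0, 0.9, 0, 0.7],
  [0, 0, 1, 0, 0.7],
  [0, 0, 1, 0, 0.7],
])

```text
time: 5.1
tcp_pos: [431.2, -12.8, 26.3]
eef_rot: [-3.138, -0.001, 1.618]
wrist_force: [1.2, -0.7, -0.3]
grip_width: 37.2
finger_force: 0.0
```

Request:
drive_tool([
  [0, 0, 0.05, 0, 0.7],
  [0, 0, 0.1, 0, 0.7],
  [0, 0, 0.15, 0, 0.7],
  [0, 0, 0.15, 0, 0.7],
  [0, 0, 0.15, 0, 0.7],
])

```text
time: 5.6
tcp_pos: [432.7, -13.1, 15.8]
eef_rot: [3.141, 0.0, 1.618]
wrist_force: [1.0, 0.1, -0.3]
grip_width: 61.4
finger_force: 0.0
```

```bash
python3 plan.py 431 -13.5 14; python3 -c "
from h import *
a=robot.camera('scene')
cv2.imwrite('pics/s4.png',cv2.resize(a[215:300,355:435],None,fx=7,fy=7,interpolation=2))
for X in((431+37,-13.5,3),(431-37,-13.5,3)): print(((proj('scene',X)-[355,215])*7).round())"
```

```text
tool shift units [-0.004 -0.022  0.023] mm [-1.7 -0.4 -1.8] turn units 
t 5.6 tcp [432.7 -13.1  15.8] rpy [3.141 0.    1.618] F [ 1.   0.1 -0.3] w 61.4 ff 0.0 q [ 0.3   0.42 -0.45  2.2   0.33  0.58 -0.35]
[156. 434.]
[320. 538.]
```

View pics/s4.png

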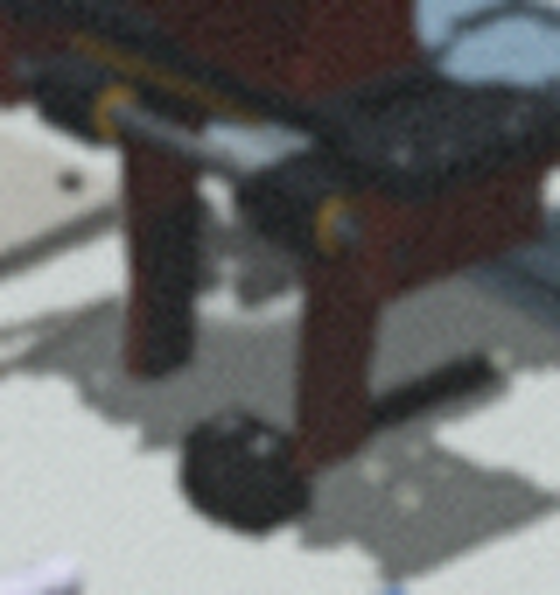

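Observed tips are at (150,375) and (335,462), about 60 crop px higher than predicted for z=3, and the handle has not been touched. I'll feel downward in small steps.

Request:
drive_tool([
  [0, 0, 0.02, 0, 0.7],
  [0, 0, 0.04, 0, 0.7],
  [0, 0, 0.05, 0, 0.7],
  [0, 0, 0.05, 0, 0.7],
])

```text
time: 6.05
tcp_pos: [432.5, -13.1, 11.5]
eef_rot: [-3.141, 0.0, 1.618]
wrist_force: [0.3, 0.9, 0.1]
grip_width: 61.4
finger_force: 0.0
```

Request:
drive_tool([
  [0, 0, 0.02, 0, 0.7],
  [0, 0, 0.03, 0, 0.7],
  [0, 0, 0.03, 0, 0.7],
])

```text
time: 6.35
tcp_pos: [432.5, -13.1, 9.1]
eef_rot: [-3.141, -0.0, 1.618]
wrist_force: [0.2, 0.7, 0.1]
grip_width: 61.3
finger_force: 0.0
```

There's no contact where the nominal tips would already be 2 mm inside the bench, so the tips really are higher. Further down, then close.

Request:
drive_tool([
  [0, 0, 0.03, 0, 0.7],
  [0, 0, 0.06, 0, 0.7],
  [0, 0, 0.09, 0, 0.7],
  [0, 0, 0.09, 0, 0.7],
])

```text
time: 6.75
tcp_pos: [432.3, -13.1, 1.7]
eef_rot: [-3.141, -0.0, 1.618]
wrist_force: [0.0, 0.5, 0.0]
grip_width: 61.5
finger_force: 0.0
```

Request:
drive_tool([
  [0, 0, 0, 0, 0.2],
  [0, 0, 0, 0, 0.2],
  [0, 0, 0, 0, 0.2],
  [0, 0, 0, 0, 0.2],
  [0, 0, 0, 0, 0.2],
])

```text
time: 7.25
tcp_pos: [432.5, -13.1, 2.1]
eef_rot: [-3.141, 0.0, 1.618]
wrist_force: [-0.4, 0.3, 0.8]
grip_width: 35.8
finger_force: 30.0
```

Gripped at 35.8 mm with 30 N, so at this spot the reported z reads about 25 mm lower than the text implies. Lift and look at how it is held.

Request:
drive_tool([
  [0, 0, -0.3, 0, 0.2],
  [0, 0, -0.6, 0, 0.2],
  [0, 0, -1, 0, 0.2],
  [0, 0, -1, 0, 0.2],
])

```text
time: 7.65
tcp_pos: [435.0, -13.0, 85.1]
eef_rot: [3.136, 0.001, 1.618]
wrist_force: [1.0, -0.6, 0.0]
grip_width: 35.9
finger_force: 30.0
```

```bash
python3 plan.py; python3 -c "
from h import *
a=robot.camera('scene');b=robot.camera('top');cv2.imwrite('pics/top5.png',b);cv2.imwrite('pics/scene5.png',a)
c=cv2.resize(a[180:270,355:445],None,fx=6,fy=6,interpolation=2);d=cv2.resize(b[270:345,340:410],None,fx=3,fy=3,interpolation=2)
o=np.zeros((540,760,3),np.uint8);o[:,:540]=c;o[:225,545:755]=d
cv2.imwrite('pics/s5.png',o)"
```

```text
t 7.65 tcp [435.  -13.   85.1] rpy [3.136e+00 1.000e-03 1.618e+00] F [ 1.  -0.6  0. ] w 35.9 ff 30.0 q [ 0.37  0.3  -0.52  2.15  0.22  0.74 -0.25]
```

View pics/s5.png

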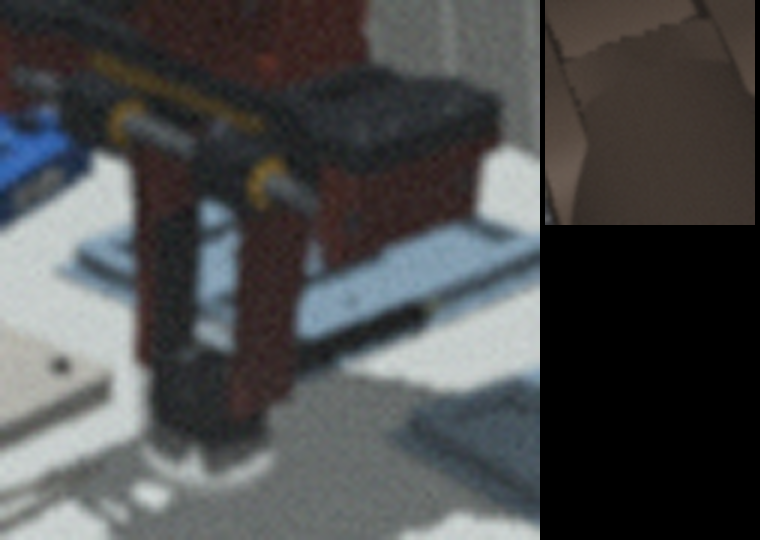

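The thick obturator hangs level between the fingers (handle about (208,393) in the crop), with the tips roughly mid-height. I'll carry it in front of the press towards the large tray.

Request:
drive_tool([
  [-0.27, -0.15, -0.1, 0, 0.2],
  [-0.53, -0.29, -0.12, 0, 0.2],
])

```text
time: 7.95
tcp_pos: [410.6, -56.6, 90.9]
eef_rot: [-3.14, -0.0, 1.62]
wrist_force: [0.3, -0.2, -0.7]
grip_width: 35.8
finger_force: 30.0
```

Request:
drive_tool([
  [-0.27, -0.15, -0.1, 0, 0.2],
  [-0.53, -0.29, -0.12, 0, 0.2],
])

```text
time: 8.15
tcp_pos: [389.1, -100.7, 100.5]
eef_rot: [-3.14, -0.0, 1.618]
wrist_force: [0.2, -0.9, -1.3]
grip_width: 35.6
finger_force: 30.0
```

Request:
drive_tool([
  [-0.32, 0, 0, 0, 0.2],
  [-0.63, 0, 0, 0, 0.2],
])

```text
time: 8.35
tcp_pos: [391.4, -151.2, 100.1]
eef_rot: [-3.14, -0.0, 1.618]
wrist_force: [-0.4, -1.1, -0.7]
grip_width: 35.7
finger_force: 30.0
```

Request:
drive_tool([
  [-0.32, 0, 0, -0.05, 0.2],
  [-0.63, 0, 0, -0.05, 0.2],
])

```text
time: 8.55
tcp_pos: [394.0, -201.5, 99.8]
eef_rot: [-3.14, -0.001, 1.644]
wrist_force: [0.1, 0.2, -1.0]
grip_width: 35.4
finger_force: 30.0
```

Request:
drive_tool([
  [-0.02, 0.43, 0, 0, 0.2],
  [-0.05, 0.86, 0, 0, 0.2],
])

```text
time: 8.75
tcp_pos: [463.2, -201.0, 99.6]
eef_rot: [-3.139, -0.0, 1.639]
wrist_force: [0.1, -0.0, -0.7]
grip_width: 35.5
finger_force: 30.0
```

Request:
drive_tool([
  [-0.02, 0.43, 0, 0, 0.2],
  [-0.05, 0.86, 0, 0, 0.2],
])

```text
time: 8.95
tcp_pos: [533.1, -198.6, 99.2]
eef_rot: [-3.139, -0.001, 1.643]
wrist_force: [0.5, -0.0, -0.5]
grip_width: 35.6
finger_force: 30.0
```

Request:
drive_tool([
  [-0.02, 0.43, 0, 0, 0.2],
  [-0.05, 0.86, 0, 0, 0.2],
])

```text
time: 9.15
tcp_pos: [602.0, -197.5, 98.9]
eef_rot: [-3.139, -0.001, 1.643]
wrist_force: [0.5, -1.2, -0.8]
grip_width: 35.7
finger_force: 30.0
```

```bash
python3 plan.py 667 -200.7 60 1.646
```

```text
tool shift units [-0.099  0.807  0.486] mm [ 65.   -3.2 -38.9] turn units -0.006
t 9.15 tcp [ 602.  -197.5   98.9] rpy [-3.139e+00 -1.000e-03  1.643e+00] F [ 0.5 -1.2 -0.8] w 35.7 ff 30.0 q [ 0.52  0.57 -0.4   1.66  0.25  0.97  0.1 ]
```

Request:
drive_tool([
  [-0.1, 0.4, 0, 0, 0.2],
  [-0.1, 0.81, 0.2, 0, 0.2],
  [-0.1, 0.81, 0.5, 0, 0.2],
  [-0.1, 0.81, 0.5, 0, 0.2],
  [-0.1, 0.81, 0.5, 0, 0.2],
])

```text
time: 9.65
tcp_pos: [665.4, -200.9, 59.3]
eef_rot: [-3.138, -0.001, 1.643]
wrist_force: [-0.6, -0.9, 0.6]
grip_width: 35.7
finger_force: 30.0
```

```bash
python3 plan.py 667 -200.7 32 1.646; cat > look.py <<'E'
from h import *
# black part tip (shaft) in top view near the tray: print black columns in given window
import sys
b=robot.camera("top");cv2.imwrite("pics/%s.png"%sys.argv[1],b)
E
python3 look.py t6; python3 - <<'E'
from h import *
b=cv2.imread("pics/t6.png");g=b.max(2)
# expected shaft tip at y=-200.7-114, z ~ 13+32+... 
for z in (30,45,60): print(z,proj("top",(667-7,-200.7-14,z)).round(1),proj("top",(667-8.5,-200.7-114,z)).round(1))
for r in range(178,206): print(r,"".join("%3d "%v for v in g[r,432:486:2]))
E
```

```text
tool shift units [0.001 0.021 0.342] mm [  1.6   0.2 -27.3] turn units -0.006
t 9.65 tcp [ 665.4 -200.9   59.3] rpy [-3.138e+00 -1.000e-03  1.643e+00] F [-0.6 -0.9  0.6] w 35.7 ff 30.0 q [ 0.46  0.7  -0.37  1.52  0.29  0.98  0.08]
30 [434.8 192.2] [481.  192.6]
45 [436.6 190.5] [483.5 190.8]
60 [438.5 188.6] [486.1 189. ]
178  45  92  93  41  34  53  98 108 109 109 108 107 100  98  85  85  96  97  97  70  65  63  56  55  51  74  93 
179  49  84  87  47  32  48  90 107 106 103 106 102 101  98  91  89  91  87  78  60  59  51  40  40  32  61  96 
180  43  63  68  50  33  45  74  96  94  92  91  84  77  73  70  63  60  56  54  43  44  38  29  27  28  54 102 
181  39  55  57  50  30  43  55  66  63  59  59  55  53  49  48  46  44  45  43  40  33  32  28  28  25  53  97 
182  37  55  54  51  27  46  53  43  46  43  45  41  44  44  43  43  42  44  39  31  26  27  25  27  26  49  85 
183  36  54  54  50  30  48  67  46  43  44  42  42  42  40  41  42  43  42  40  32  39  38  45  54  43  69  90 
184  34  53  56  53  29  50  84  51  43  41  43  44  43  42  42  44  42  44  45  58  65  66  75  8
[... 1686 characters left out ...]
78  99  99  97  97  97 
200 151 141  97  94  61  56  56  57  56  56  57  58  56  56  55  56  55  56  55  55  55  71  98  96  98  95  97 
201 137 136  91  75  57  58  57  56  58  57  56  56  57  55  55  56  55  56  57  55  55  66  97  98  97  97  97 
202 145 146  94  54  57  57  56  56  58  57  56  58  56  58  57  58  57  58  56  55  55  65  94  98  98  97  97 
203 157 157  97  41  57  57  56  56  58  58  56  57  57  57  58  58  57  56  57  54  54  61  92  96  95  94  95 
204 159 158 101  42  55  56  57  56  59  57  58  57  56  57  56  58  57  58  59  57  55  60  89  90  87  84  81 
205 161 160 107  39  58  55  56  57  58  56  57  58  56  55  59  56  58  59  68  80  55  59  78  83  83  83  79
```

```bash
python3 -c "
from h import *
a=robot.camera('scene');b=cv2.imread('pics/t6.png')
c=cv2.resize(a[150:250,350:460],None,fx=3.6,fy=5.9,interpolation=2);c=cv2.resize(a[155:245,360:460],(400,360),interpolation=2);d=cv2.resize(b[150:250,400:500],(400,400),interpolation=2)
d=np.clip(d.astype(float)*1.8,0,255).astype(np.uint8)
o=np.zeros((400,800,3),np.uint8);o[:360,:400]=c;o[:,400:]=d
cv2.imwrite('pics/s6.png',o)
print((proj('scene',(667,-200.7,70))-[360,155])*4,(proj('scene',(660,-314,70))-[360,155])*4,(proj('top',(660,-314,70))-[400,150])*4)"
```

```text
[ 97.49717135 179.85682804] [235.31778991 144.21517645] [349.94368956 148.39193667]
```

View pics/s6.png

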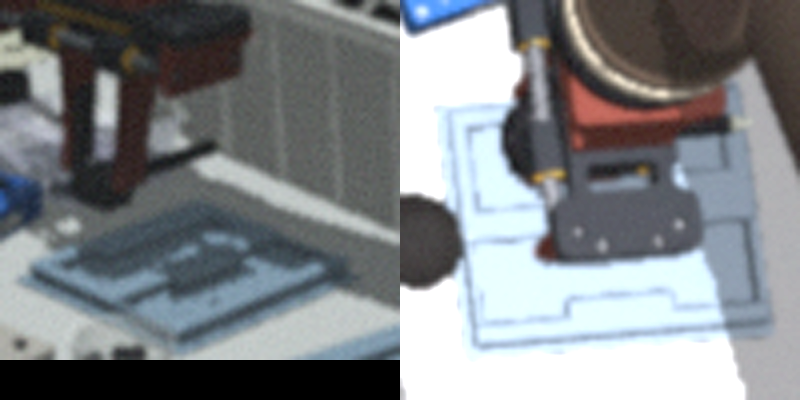

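The top crop shows the shaft tip at (345,122) and the scene crop shows the handle at (100,190). Allowing for yaw -1.498 (I had the sign of the tip's x offset wrong in the prediction), both agree to about 2 mm. Lower with force checks.

Request:
drive_tool([
  [0, 0, 0.2, 0, 0.2],
  [0, 0, 0.4, 0, 0.2],
  [0, 0, 0.4, 0, 0.2],
  [0, 0, 0.4, 0, 0.2],
  [0, 0, 0.4, 0, 0.2],
])

```text
time: 10.25
tcp_pos: [667.1, -201.1, 29.5]
eef_rot: [3.141, 0.0, 1.643]
wrist_force: [0.5, -0.0, -1.0]
grip_width: 35.8
finger_force: 30.0
```

```bash
python3 plan.py 667 -200.7 7 1.646
```

```text
tool shift units [ 0.005 -0.001  0.282] mm [ -0.1   0.4 -22.5] turn units -0.006
t 10.25 tcp [ 667.1 -201.1   29.5] rpy [3.141 0.    1.643] F [ 0.5 -0.  -1. ] w 35.8 ff 30.0 q [ 0.46  0.73 -0.36  1.54  0.3   0.93  0.07]
```

Request:
drive_tool([
  [0, 0, 0.06, 0, 0.2],
  [0, 0, 0.1, 0, 0.2],
  [0, 0, 0.14, 0, 0.2],
  [0, 0, 0.16, 0, 0.2],
  [0, 0, 0.16, 0, 0.2],
])

```text
time: 10.75
tcp_pos: [666.7, -201.0, 16.1]
eef_rot: [-3.141, -0.0, 1.643]
wrist_force: [0.4, -0.2, -1.4]
grip_width: 36.0
finger_force: 30.0
```

Request:
drive_tool([
  [0, 0, 0.02, 0, 0.2],
  [0, 0, 0.04, 0, 0.2],
  [0, 0, 0.06, 0, 0.2],
  [0, 0, 0.06, 0, 0.2],
])

```text
time: 11.15
tcp_pos: [666.7, -201.0, 11.3]
eef_rot: [-3.141, -0.0, 1.643]
wrist_force: [-0.0, -0.6, -0.4]
grip_width: 35.7
finger_force: 30.0
```

Request:
drive_tool([
  [0, 0, 0.02, 0, 0.2],
  [0, 0, 0.04, 0, 0.2],
  [0, 0, 0.05, 0, 0.2],
  [0, 0, 0.05, 0, 0.2],
])

```text
time: 11.55
tcp_pos: [666.7, -201.1, 7.4]
eef_rot: [-3.141, -0.0, 1.643]
wrist_force: [-0.2, 0.6, -0.2]
grip_width: 35.4
finger_force: 30.0
```

Request:
drive_tool([
  [0, 0, 0.01, 0, 0.2],
  [0, 0, 0.02, 0, 0.2],
  [0, 0, 0.02, 0, 0.2],
])

```text
time: 11.85
tcp_pos: [667.0, -201.1, 6.2]
eef_rot: [3.141, 0.0, 1.643]
wrist_force: [0.0, -0.6, 1.5]
grip_width: 35.4
finger_force: 30.0
```

Request:
drive_tool([
  [0, 0, 0, 0, 0.58],
  [0, 0, 0, 0, 0.58],
  [0, 0, 0, 0, 0.58],
  [0, 0, 0, 0, 0.58],
])

```text
time: 12.25
tcp_pos: [666.9, -201.1, 6.0]
eef_rot: [-3.142, -0.0, 1.643]
wrist_force: [-0.3, -0.1, 0.8]
grip_width: 51.0
finger_force: 0.0
```

Request:
drive_tool([
  [0, 0, -0.2, 0, 0.58],
  [0, 0, -0.6, 0, 0.58],
  [0, 0, -1, 0, 0.58],
])

```text
time: 12.55
tcp_pos: [666.7, -200.9, 87.6]
eef_rot: [-3.141, -0.0, 1.643]
wrist_force: [-0.2, 0.2, -0.1]
grip_width: 51.2
finger_force: 0.0
```

Request:
drive_tool([
  [0, -0.5, -0.1, 0, 0.7],
  [0, -1, -0.2, 0, 0.7],
])

```text
time: 12.75
tcp_pos: [587.6, -206.5, 104.3]
eef_rot: [3.139, 0.001, 1.644]
wrist_force: [-0.4, -0.9, 0.3]
grip_width: 60.6
finger_force: 0.0
```

Request:
drive_tool([
  [0, -0.5, 0, 0, 0.7],
  [0, -1, 0, 0, 0.7],
])

```text
time: 12.95
tcp_pos: [506.3, -212.8, 103.6]
eef_rot: [3.14, 0.001, 1.643]
wrist_force: [0.3, -0.5, 0.0]
grip_width: 61.5
finger_force: 0.0
```

Request:
drive_tool([
  [0, -0.5, 0, 0, 0.7],
  [0, -1, 0, 0, 0.7],
])

```text
time: 13.15
tcp_pos: [426.3, -218.6, 103.2]
eef_rot: [3.14, 0.001, 1.643]
wrist_force: [0.0, 0.3, 0.9]
grip_width: 61.8
finger_force: 0.0
```

Request:
drive_tool([
  [0.3, -0.3, 0, 0, 0.7],
  [0.6, -0.4, 0, 0, 0.7],
])

```text
time: 13.35
tcp_pos: [389.5, -173.4, 103.0]
eef_rot: [-3.141, 0.002, 1.639]
wrist_force: [0.5, -0.1, 0.5]
grip_width: 61.5
finger_force: 0.0
```

Request:
drive_tool([
  [0.5, 0, 0, 0, 0.7],
  [1, 0, 0, 0, 0.7],
])

```text
time: 13.55
tcp_pos: [386.4, -92.5, 103.3]
eef_rot: [3.14, 0.002, 1.641]
wrist_force: [1.4, 0.5, -0.0]
grip_width: 61.4
finger_force: 0.0
```

Request:
drive_tool([
  [0.5, 0, 0, 0, 0.7],
  [1, 0, 0, 0, 0.7],
])

```text
time: 13.75
tcp_pos: [380.9, -11.9, 103.3]
eef_rot: [3.139, 0.001, 1.642]
wrist_force: [1.0, -0.3, -0.3]
grip_width: 61.5
finger_force: 0.0
```

Request:
drive_tool([
  [0.5, 0, 0, 0, 0.7],
  [1, 0, 0, 0, 0.7],
])

```text
time: 13.95
tcp_pos: [375.1, 68.1, 103.3]
eef_rot: [3.139, 0.001, 1.643]
wrist_force: [-0.0, -0.2, -0.5]
grip_width: 61.6
finger_force: 0.0
```

```bash
python3 plan.py 409 141.3 60 1.640; cat > chk.py <<'E'
from h import *;import m2,sys
b=robot.camera("top");cv2.imwrite("pics/%s.png"%sys.argv[1],b)
TR=dict(large=(638.9,-255.0,-1.496),slim=(441.9,-252.0,-1.609))
SE=dict(wide=("large",-52,-32),thick=("large",-52,32),cap=("large",52,-32),slimc=("slim",-52,-27),slimo=("slim",-52,27))
# black silhouettes inside a tray: head centre and shaft tip as seen, in tray frame (z 17)
def tf(t,X):
    x,y,w=TR[t];d=np.array(X[:2])-[x,y];return np.array([np.cos(w)*d[0]+np.sin(w)*d[1],-np.sin(w)*d[0]+np.cos(w)*d[1]])
for n in sys.argv[2:]:
    t,mx,my=SE[n];h=m2.P[n][2];x,y,w=TR[t];c,s=np.cos(w),np.sin(w)
    P=lambda a,b,z:proj("top",(x+c*a-s*b,y+s*a+c*b,z))
    ln=130 if n in("thick","slimo") else 85
    q=np.array([P(a,b,4+h/2) for a in(mx-24,mx+ln) for b in(my-27,my+27)]) if n!="cap" else np.array([P(mx+i,my+j,4+h/2) for i in(-26,26) for j in(-26,26)])
    x0,y0=np.floor(q.min(0)).astype(int)-1;x1,y1=np.ceil(q.max(0)).astype(int)+1
    a=cv2.resize(b[y0:y1,x0:x1],None,fx=S,fy=S,interpolation=cv2.INTER_CUBIC);a=cv2.GaussianBlur(a,(0,0),2).astype(int)
    B,G,R=[a[...,i] for i in range(3)]
    m=(R<62) if n in("thick","slimo") else (R-G>=1)
    m=m.astype(np.uint8);m=cv2.morphologyEx(m,cv2.MORPH_OPEN,np.ones((7,7),np.uint8))
    k,l,st,_=cv2.connectedComponentsWithStats(m);m=(l==1+np.argmax(st[1:,4])).astype(np.uint8)
    m=cv2.morphologyEx(m,cv2.MORPH_CLOSE,np.ones((13,13),np.uint8));hd=cv2.morphologyEx(m,cv2.MORPH_OPEN,cv2.getStructuringElement(2,(28,28)))
    if hd.sum()==0: print(n,"no head",m.sum());continue
    M=cv2.moments(hd,True);u=np.array([M["m10"],M["m01"]])/M["m00"];f=lambda u,z:on("top",((u[0]+.5)/S-.5+x0,(u[1]+.5)/S-.5+y0),z)
    o=tf(t,f(u,4+h/2));xs=np.where(hd.any(0))[0];ys=np.where(hd.any(1))[0]
    e=[tf(t,f((xs.min(),u[1]),4+h/2))[0],tf(t,f((xs.max(),u[1]),4+h/2))[0],tf(t,f((u[0],ys.max()),4+h/2))[1],tf(t,f((u[0],ys.min()),4+h/2))[1]]
    r=m.copy();r[:,:xs.max()+4]=0;txt=""
    if r.sum()>80:
        rx=np.where(r.any(0))[0];pts=np.float32([tf(t,f((cc,np.where(r[:,cc])[0].mean()),4+h/2)) for cc in rx]);L=cv2.fitLine(pts,2,0,.01,.01).ravel();txt=f"shaft ang {np.arctan(L[1]/L[0]):.3f} y there {L[3]+(mx-L[2])*L[1]/L[0]:.1f} end x {pts[-1][0]:.1f}"
    print(n,"head in tray",o.round(1),"want",(mx,my),"extents",np.round(e,1),txt)
E
python3 chk.py t7 thick
```

```text
tool shift units [0.882 0.488 0.541] mm [ 33.9  73.2 -43.3] turn units 0.005
t 13.95 tcp [375.1  68.1 103.3] rpy [3.139e+00 1.000e-03 1.643e+00] F [-0.  -0.2 -0.5] w 61.6 ff 0.0 q [ 0.29  0.19 -0.65  2.23  0.17  0.76 -0.41]
thick head in tray [-50.1  33.8] want (-52, 32) extents [-68.1 -29.8  14.   52.8] shaft ang -0.006 y there 33.3 end x 49.9
```

The thick obturator is seated, within about 2 mm of nominal and with the shaft angle at -0.006. Next is the wide cannula.

Request:
drive_tool([
  [0.44, 0.24, 0, 0, 0.7],
  [0.88, 0.49, 0, 0, 0.7],
  [0.88, 0.49, 0.3, 0, 0.7],
  [0.88, 0.49, 0.6, 0, 0.7],
  [0.88, 0.49, 0.6, 0, 0.7],
])

```text
time: 14.5
tcp_pos: [407.6, 139.2, 52.8]
eef_rot: [-3.138, 0.001, 1.644]
wrist_force: [-0.6, -1.1, 0.8]
grip_width: 61.4
finger_force: 0.0
```

Request:
drive_tool([
  [0, 0, 0.2, 0, 0.7],
  [0, 0, 0.35, 0, 0.7],
  [0, 0, 0.45, 0, 0.7],
  [0, 0, 0.45, 0, 0.7],
  [0, 0, 0.45, 0, 0.7],
])

```text
time: 15.0
tcp_pos: [409.1, 139.6, 18.4]
eef_rot: [3.141, 0.0, 1.643]
wrist_force: [0.5, 0.8, -0.1]
grip_width: 61.2
finger_force: 0.0
```

```bash
python3 plan.py 409 141.3 2 1.640
```

```text
tool shift units [0.021 0.    0.206] mm [ -0.1   1.7 -16.4] turn units 0.006
t 15.0 tcp [409.1 139.6  18.4] rpy [3.141 0.    1.643] F [ 0.5  0.8 -0.1] w 61.2 ff 0.0 q [ 0.03  0.44 -0.57  2.19  0.41  0.61 -0.76]
```

Request:
drive_tool([
  [0.02, 0, 0.1, 0, 0.7],
  [0.02, 0, 0.19, 0, 0.7],
  [0.02, 0, 0.19, 0, 0.7],
  [0.02, 0, 0.19, 0, 0.7],
])

```text
time: 15.4
tcp_pos: [408.5, 141.2, 2.6]
eef_rot: [-3.141, 0.0, 1.643]
wrist_force: [-0.3, -0.1, -0.9]
grip_width: 61.2
finger_force: 0.0
```

Request:
drive_tool([
  [0, 0, 0, 0, 0.2],
  [0, 0, 0, 0, 0.2],
  [0, 0, 0, 0, 0.2],
  [0, 0, 0, 0, 0.2],
  [0, 0, 0, 0, 0.2],
])

```text
time: 15.9
tcp_pos: [408.9, 141.2, 3.0]
eef_rot: [3.141, 0.0, 1.643]
wrist_force: [-0.3, -0.4, 1.0]
grip_width: 33.9
finger_force: 30.0
```

Request:
drive_tool([
  [0, 0, -0.3, 0, 0.2],
  [0, 0, -0.6, 0, 0.2],
  [0, 0, -1, 0, 0.2],
  [0, 0, -1, 0, 0.2],
])

```text
time: 16.3
tcp_pos: [410.8, 142.2, 85.8]
eef_rot: [3.136, -0.001, 1.643]
wrist_force: [-0.1, 0.1, -1.5]
grip_width: 33.7
finger_force: 30.0
```

Request:
drive_tool([
  [-0.5, -0.1, -0.1, 0, 0.2],
  [-1, -0.2, -0.2, 0, 0.2],
])

```text
time: 16.5
tcp_pos: [398.1, 60.1, 98.5]
eef_rot: [-3.141, -0.0, 1.646]
wrist_force: [1.4, -1.6, 0.3]
grip_width: 33.8
finger_force: 30.0
```

Request:
drive_tool([
  [-0.5, -0.1, 0, 0, 0.2],
  [-1, -0.2, 0, 0, 0.2],
])

```text
time: 16.7
tcp_pos: [387.8, -22.3, 98.5]
eef_rot: [3.141, 0.0, 1.643]
wrist_force: [1.2, -0.1, -0.5]
grip_width: 33.6
finger_force: 30.0
```

Request:
drive_tool([
  [-0.5, 0, 0, 0, 0.2],
  [-1, 0, 0, 0, 0.2],
])

```text
time: 16.9
tcp_pos: [393.4, -102.3, 98.4]
eef_rot: [-3.141, 0.0, 1.643]
wrist_force: [0.4, 0.8, -0.1]
grip_width: 34.2
finger_force: 30.0
```

Request:
drive_tool([
  [-0.5, 0, 0, 0, 0.2],
  [-1, 0, 0, 0, 0.2],
])

```text
time: 17.1
tcp_pos: [399.3, -182.0, 98.2]
eef_rot: [-3.141, 0.0, 1.643]
wrist_force: [-0.1, -0.0, -0.6]
grip_width: 33.7
finger_force: 30.0
```

```bash
python3 plan.py 603.1 -205.5 102 1.646
```

```text
tool shift units [-0.475  2.52  -0.047] mm [203.8 -23.5   3.8] turn units -0.007
t 17.1 tcp [ 399.3 -182.    98.2] rpy [-3.141  0.     1.643] F [-0.1 -0.  -0.6] w 33.7 ff 30.0 q [ 0.75  0.28 -0.5   2.12  0.19  0.78  0.2 ]
```

Request:
drive_tool([
  [-0.25, 0.4, 0, 0, 0.2],
  [-0.48, 0.84, 0, 0, 0.2],
])

```text
time: 17.3
tcp_pos: [468.9, -216.3, 97.9]
eef_rot: [-3.14, 0.001, 1.639]
wrist_force: [1.3, -0.3, -0.6]
grip_width: 33.8
finger_force: 30.0
```

Request:
drive_tool([
  [0, 0.4, 0, 0, 0.2],
  [0, 0.84, 0, 0, 0.2],
])

```text
time: 17.5
tcp_pos: [537.0, -209.9, 97.5]
eef_rot: [-3.14, 0.0, 1.641]
wrist_force: [-0.6, -0.8, -0.5]
grip_width: 33.8
finger_force: 30.0
```

Request:
drive_tool([
  [0, 0.4, 0, 0, 0.2],
  [0, 0.84, 0, 0, 0.2],
  [0, 0.84, 0.2, 0, 0.2],
  [0, 0.84, 0.4, 0, 0.2],
  [0, 0.84, 0.4, 0, 0.2],
])

```text
time: 18.0
tcp_pos: [600.2, -203.9, 62.9]
eef_rot: [-3.135, -0.002, 1.643]
wrist_force: [-0.9, 0.4, -1.5]
grip_width: 33.8
finger_force: 30.0
```

Request:
drive_tool([
  [0, 0, 0.2, 0, 0.2],
  [0, 0, 0.4, 0, 0.2],
  [0, 0, 0.5, 0, 0.2],
  [0, 0, 0.5, 0, 0.2],
  [0, 0, 0.5, 0, 0.2],
])

```text
time: 18.5
tcp_pos: [603.7, -204.1, 26.9]
eef_rot: [-3.142, -0.0, 1.643]
wrist_force: [-0.3, -0.2, 1.0]
grip_width: 33.5
finger_force: 30.0
```

```bash
python3 plan.py 603.1 -205.5 7 1.646
```

```text
tool shift units [-0.017 -0.009  0.248] mm [ -0.6  -1.4 -19.9] turn units -0.007
t 18.5 tcp [ 603.7 -204.1   26.9] rpy [-3.142 -0.     1.643] F [-0.3 -0.2  1. ] w 33.5 ff 30.0 q [ 0.54  0.66 -0.41  1.7   0.33  0.85  0.05]
```

Request:
drive_tool([
  [-0.02, 0, 0.05, 0, 0.2],
  [-0.02, 0, 0.1, 0, 0.2],
  [-0.02, 0, 0.14, 0, 0.2],
  [-0.02, 0, 0.16, 0, 0.2],
  [-0.02, 0, 0.16, 0, 0.2],
])

```text
time: 19.0
tcp_pos: [603.7, -205.6, 13.7]
eef_rot: [-3.141, -0.0, 1.643]
wrist_force: [-0.1, 0.4, -0.7]
grip_width: 33.5
finger_force: 30.0
```

Request:
drive_tool([
  [0, 0, 0.02, 0, 0.2],
  [0, 0, 0.04, 0, 0.2],
  [0, 0, 0.06, 0, 0.2],
  [0, 0, 0.08, 0, 0.2],
  [0, 0, 0.08, 0, 0.2],
])

```text
time: 19.5
tcp_pos: [603.7, -205.6, 7.4]
eef_rot: [-3.141, -0.0, 1.643]
wrist_force: [0.7, -0.6, -0.4]
grip_width: 33.7
finger_force: 30.0
```

```bash
python3 plan.py 603.1 -205.5 7 1.646
```

```text
tool shift units [ 0.002 -0.007  0.004] mm [-0.6  0.1 -0.4] turn units -0.006
t 19.5 tcp [ 603.7 -205.6    7.4] rpy [-3.141 -0.     1.643] F [ 0.7 -0.6 -0.4] w 33.7 ff 30.0 q [ 0.53  0.69 -0.4   1.71  0.35  0.82  0.04]
```

Request:
drive_tool([
  [0, 0, 0, 0, 0.54],
  [0, 0, 0, 0, 0.54],
  [0, 0, 0, 0, 0.54],
  [0, 0, 0, 0, 0.54],
])

```text
time: 19.9
tcp_pos: [603.9, -205.7, 7.8]
eef_rot: [3.141, 0.0, 1.643]
wrist_force: [0.1, 0.6, 0.0]
grip_width: 47.5
finger_force: 0.0
```

Request:
drive_tool([
  [0, 0, -0.2, 0, 0.54],
  [0, 0, -0.6, 0, 0.54],
  [0, 0, -1, 0, 0.54],
])

```text
time: 20.2
tcp_pos: [603.6, -205.4, 89.3]
eef_rot: [-3.141, -0.0, 1.643]
wrist_force: [0.2, 0.3, 0.5]
grip_width: 47.4
finger_force: 0.0
```

Request:
drive_tool([
  [0, -0.45, -0.1, 0, 0.7],
  [0, -0.9, -0.2, 0, 0.7],
])

```text
time: 20.4
tcp_pos: [532.5, -210.5, 105.8]
eef_rot: [3.139, 0.001, 1.644]
wrist_force: [-0.7, 0.2, -0.8]
grip_width: 59.3
finger_force: 0.0
```

Request:
drive_tool([
  [0, -0.45, 0, 0, 0.7],
  [0, -0.9, 0, 0, 0.7],
])

```text
time: 20.6
tcp_pos: [459.3, -216.2, 105.1]
eef_rot: [3.14, 0.001, 1.643]
wrist_force: [-0.4, -0.3, 0.4]
grip_width: 61.2
finger_force: 0.0
```

Request:
drive_tool([
  [0, -0.45, 0, 0, 0.7],
  [0, -0.9, 0, 0, 0.7],
])

```text
time: 20.8
tcp_pos: [387.3, -221.3, 104.8]
eef_rot: [3.141, 0.001, 1.643]
wrist_force: [0.3, -0.3, 1.2]
grip_width: 61.5
finger_force: 0.0
```

Request:
drive_tool([
  [0.45, 0, 0, 0, 0.7],
  [0.9, 0.06, 0, 0, 0.7],
])

```text
time: 21.0
tcp_pos: [386.8, -149.8, 104.8]
eef_rot: [3.141, 0.002, 1.638]
wrist_force: [1.7, 0.7, -0.2]
grip_width: 61.7
finger_force: 0.0
```

Request:
drive_tool([
  [0.45, 0, 0, 0, 0.7],
  [0.9, 0.06, 0, 0, 0.7],
])

```text
time: 21.2
tcp_pos: [387.5, -75.9, 104.8]
eef_rot: [3.14, 0.001, 1.642]
wrist_force: [0.5, -0.1, 0.1]
grip_width: 61.5
finger_force: 0.0
```

Request:
drive_tool([
  [0.45, 0, 0, 0, 0.7],
  [0.9, 0.06, 0, 0, 0.7],
])

```text
time: 21.4
tcp_pos: [387.1, -3.5, 104.8]
eef_rot: [3.14, 0.001, 1.643]
wrist_force: [-0.1, -1.0, -0.1]
grip_width: 61.5
finger_force: 0.0
```

Request:
drive_tool([
  [0.45, 0, 0, 0, 0.7],
  [0.9, 0.06, 0, 0, 0.7],
])

```text
time: 21.6
tcp_pos: [386.7, 68.8, 104.8]
eef_rot: [3.14, 0.001, 1.643]
wrist_force: [0.6, 0.0, 0.3]
grip_width: 61.7
finger_force: 0.0
```

Request:
drive_tool([
  [0.45, 0, 0, -0.15, 0.7],
  [0.9, 0.06, 0, -0.3, 0.7],
])

```text
time: 21.8
tcp_pos: [386.3, 141.0, 104.8]
eef_rot: [3.14, 0.001, 1.796]
wrist_force: [0.4, -0.9, -0.1]
grip_width: 61.7
finger_force: 0.0
```

```bash
python3 plan.py 486.2 131 60 1.8;  python3 chk.py t8 thick wide
```

```text
tool shift units [-0.401  1.189  0.56 ] mm [ 99.9 -10.  -44.8] turn units -0.008
t 21.8 tcp [386.3 141.  104.8] rpy [3.140e+00 1.000e-03 1.796e+00] F [ 0.4 -0.9 -0.1] w 61.7 ff 0.0 q [ 0.19  0.27 -0.75  2.16  0.26  0.8  -0.49]
thick head in tray [-50.   33.8] want (-52, 32) extents [-67.6 -29.7  14.6  52.8] shaft ang -0.004 y there 33.1 end x 49.5
wide head in tray [-46.7 -29.6] want (-52, -32) extents [-67.6 -21.5 -47.  -12.3] shaft ang -0.004 y there -29.9 end x 23.5
```

Both sit in their pockets; the image puts them about +1.5 mm in x and +2 mm in y from pocket centre, well inside tolerance. I'll correct for that from here. Cap next.

Request:
drive_tool([
  [-0.1, 0.3, 0, 0, 0.7],
  [-0.19, 0.6, 0, 0, 0.7],
])

```text
time: 22.05
tcp_pos: [437.4, 135.9, 104.8]
eef_rot: [3.14, 0.001, 1.795]
wrist_force: [0.3, -0.4, 0.6]
grip_width: 61.7
finger_force: 0.0
```

Request:
drive_tool([
  [-0.1, 0.3, 0, 0, 0.7],
  [-0.19, 0.59, 0.3, 0, 0.7],
  [-0.19, 0.59, 0.6, 0, 0.7],
  [-0.19, 0.59, 0.6, 0, 0.7],
])

```text
time: 22.45
tcp_pos: [484.8, 130.0, 54.1]
eef_rot: [-3.138, 0.0, 1.792]
wrist_force: [-0.2, -0.2, -0.7]
grip_width: 61.3
finger_force: 0.0
```

Request:
drive_tool([
  [0, 0, 0.2, 0, 0.7],
  [0, 0, 0.35, 0, 0.7],
  [0, 0, 0.45, 0, 0.7],
  [0, 0, 0.45, 0, 0.7],
  [0, 0, 0.45, 0, 0.7],
])

```text
time: 22.95
tcp_pos: [486.1, 131.0, 20.2]
eef_rot: [3.141, 0.0, 1.793]
wrist_force: [-0.1, -0.4, 0.9]
grip_width: 61.3
finger_force: 0.0
```

```bash
python3 plan.py 486.2 132.5 1 1.8
```

```text
tool shift units [0.018 0.005 0.24 ] mm [  0.1   1.5 -19.2] turn units -0.014
t 22.95 tcp [486.1 131.   20.2] rpy [3.141 0.    1.793] F [-0.1 -0.4  0.9] w 61.3 ff 0.0 q [ 0.11  0.54 -0.6   2.03  0.46  0.71 -0.56]
```

Request:
drive_tool([
  [0.02, 0, 0.1, 0, 0.7],
  [0.02, 0, 0.2, 0, 0.7],
  [0.02, 0, 0.25, 0, 0.7],
  [0.02, 0, 0.25, 0, 0.7],
  [0.02, 0, 0.25, 0, 0.7],
])

```text
time: 23.45
tcp_pos: [485.5, 132.5, -0.5]
eef_rot: [-3.141, -0.0, 1.793]
wrist_force: [-0.4, 0.2, 0.9]
grip_width: 61.9
finger_force: 0.0
```

Request:
drive_tool([
  [0, 0, 0, 0, 0.2],
  [0, 0, 0, 0, 0.2],
  [0, 0, 0, 0, 0.2],
  [0, 0, 0, 0, 0.2],
  [0, 0, 0, 0, 0.2],
])

```text
time: 23.95
tcp_pos: [485.8, 132.4, -0.2]
eef_rot: [3.141, 0.0, 1.793]
wrist_force: [0.1, -0.3, 0.8]
grip_width: 32.2
finger_force: 30.0
```

Request:
drive_tool([
  [0, 0, -0.2, 0, 0.2],
  [0, 0, -0.5, 0, 0.2],
  [0, 0, -1, 0, 0.2],
  [0, 0, -1, 0, 0.2],
])

```text
time: 24.35
tcp_pos: [488.2, 133.8, 83.7]
eef_rot: [3.135, -0.0, 1.793]
wrist_force: [0.6, 0.2, -0.6]
grip_width: 32.4
finger_force: 30.0
```

```bash
python3 plan.py 390 100 100 1.646
```

```text
tool shift units [-0.141 -1.29  -0.204] mm [-98.2 -33.8  16.3] turn units 0.294
t 24.35 tcp [488.2 133.8  83.7] rpy [ 3.135 -0.     1.793] F [ 0.6  0.2 -0.6] w 32.4 ff 30.0 q [ 0.17  0.44 -0.67  1.98  0.37  0.83 -0.48]
```

```bash
python3 - <<'E'
from h import *
a=robot.camera("scene");cv2.imwrite("pics/s9.png",a)
p=proj("scene",(486.2,132.5,81+13));q=proj("scene",(486.2,132.5,13));print("pred held",p,"on table",q)
for nm,im,c in(("held",a,p),("start",cv2.imread("pics/scene0.png"),q)):
    x0,y0=(c-[16,16]).astype(int);r=cv2.resize(im[y0:y0+34,x0:x0+34],None,fx=4,fy=4,interpolation=2);r=cv2.GaussianBlur(r,(0,0),2).astype(int)
    m=((r[...,0]-r[...,1]>8)&(r[...,2]-r[...,1]>=-1)).astype(np.uint8);k,l,st,ce=cv2.connectedComponentsWithStats(m);i=1+np.argmax(st[1:,4])
    mm=(l==i);u,v=np.where(mm)[::-1];print(nm,"cen",ce[i]/4+[x0,y0],"bbox",st[i,:4]/4+[x0,y0,0,0],"area",st[i,4]/16)
E
```

```text
pred held [315.23242755 255.35871937] on table [316.09867097 290.69290582]
held cen [311.4933222  257.43689482] bbox [304.25 246.5   16.75  19.25] area 187.1875
start cen [315.73396575 294.66302888] bbox [307.75 285.75  16.75  17.  ] area 186.125
```

Request:
drive_tool([
  [-0.04, -0.33, -0.1, 0.15, 0.2],
  [-0.07, -0.65, -0.2, 0.29, 0.2],
])

```text
time: 24.6
tcp_pos: [434.9, 115.1, 94.6]
eef_rot: [-3.14, -0.0, 1.645]
wrist_force: [-0.1, 0.6, 0.3]
grip_width: 32.7
finger_force: 30.0
```

Request:
drive_tool([
  [-0.08, -0.3, 0, 0, 0.2],
  [-0.16, -0.63, 0, 0, 0.2],
])

```text
time: 24.8
tcp_pos: [385.6, 98.4, 94.9]
eef_rot: [-3.141, 0.0, 1.647]
wrist_force: [-1.1, -0.5, 0.1]
grip_width: 32.5
finger_force: 30.0
```

Request:
drive_tool([
  [-0.42, -0.03, 0, 0, 0.2],
  [-0.85, -0.06, 0, 0, 0.2],
])

```text
time: 25.0
tcp_pos: [386.1, 30.1, 95.0]
eef_rot: [-3.141, 0.0, 1.65]
wrist_force: [0.3, -0.1, -0.1]
grip_width: 32.9
finger_force: 30.0
```

Request:
drive_tool([
  [-0.42, -0.03, 0, 0, 0.2],
  [-0.85, -0.06, 0, 0, 0.2],
])

```text
time: 25.2
tcp_pos: [387.0, -38.8, 94.9]
eef_rot: [-3.141, -0.0, 1.648]
wrist_force: [0.5, -0.1, -0.0]
grip_width: 32.6
finger_force: 30.0
```

Request:
drive_tool([
  [-0.42, -0.03, 0, 0, 0.2],
  [-0.85, -0.06, 0, 0, 0.2],
])

```text
time: 25.4
tcp_pos: [387.4, -107.0, 94.9]
eef_rot: [-3.14, -0.0, 1.648]
wrist_force: [0.8, -0.0, 0.1]
grip_width: 32.4
finger_force: 30.0
```

Request:
drive_tool([
  [-0.42, -0.03, 0, 0, 0.2],
  [-0.85, -0.06, 0, 0, 0.2],
])

```text
time: 25.6
tcp_pos: [387.8, -175.0, 94.8]
eef_rot: [-3.14, -0.0, 1.648]
wrist_force: [0.6, 0.1, -0.9]
grip_width: 33.0
finger_force: 30.0
```

Request:
drive_tool([
  [-0.42, -0.03, 0, 0, 0.2],
  [-0.85, -0.06, 0, 0, 0.2],
])

```text
time: 25.8
tcp_pos: [388.2, -243.1, 94.7]
eef_rot: [-3.14, -0.001, 1.648]
wrist_force: [-0.1, -0.5, -0.2]
grip_width: 32.3
finger_force: 30.0
```

Request:
drive_tool([
  [-0.42, -0.03, 0, 0, 0.2],
  [-0.85, -0.06, 0, 0, 0.2],
])

```text
time: 26.0
tcp_pos: [388.7, -311.2, 94.5]
eef_rot: [-3.14, -0.001, 1.648]
wrist_force: [-0.1, 0.5, -0.0]
grip_width: 32.5
finger_force: 30.0
```

```bash
python3 plan.py 609 -308 100 1.646
```

```text
tool shift units [-0.172  2.749 -0.069] mm [220.3   3.2   5.5] turn units 0.003
t 26.0 tcp [ 388.7 -311.2   94.5] rpy [-3.140e+00 -1.000e-03  1.648e+00] F [-0.1  0.5 -0. ] w 32.5 ff 30.0 q [ 0.96  0.38 -0.46  1.99  0.23  0.82  0.44]
```

Request:
drive_tool([
  [-0.05, 0.46, 0, 0, 0.2],
  [-0.07, 0.92, 0, 0, 0.2],
])

```text
time: 26.2
tcp_pos: [462.3, -312.3, 94.2]
eef_rot: [-3.139, -0.0, 1.643]
wrist_force: [-0.2, -0.1, -0.7]
grip_width: 32.1
finger_force: 30.0
```

Request:
drive_tool([
  [-0.05, 0.46, 0, 0, 0.2],
  [-0.06, 0.92, 0, 0, 0.2],
])

```text
time: 26.4
tcp_pos: [537.5, -309.6, 94.0]
eef_rot: [-3.14, -0.0, 1.647]
wrist_force: [0.4, -0.7, -1.1]
grip_width: 32.0
finger_force: 30.0
```

Request:
drive_tool([
  [-0.05, 0.46, 0, 0, 0.2],
  [-0.06, 0.91, 0, 0, 0.2],
  [-0.06, 0.91, 0.3, 0, 0.2],
  [-0.06, 0.91, 0.3, 0, 0.2],
  [-0.06, 0.91, 0.3, 0, 0.2],
])

```text
time: 26.9
tcp_pos: [608.5, -308.1, 70.0]
eef_rot: [-3.138, -0.001, 1.648]
wrist_force: [0.9, 0.0, -0.8]
grip_width: 32.6
finger_force: 30.0
```

Request:
drive_tool([
  [0, 0, 0.2, 0, 0.2],
  [0, 0, 0.4, 0, 0.2],
  [0, 0, 0.55, 0, 0.2],
  [0, 0, 0.55, 0, 0.2],
  [0, 0, 0.55, 0, 0.2],
])

```text
time: 27.4
tcp_pos: [609.8, -308.3, 27.3]
eef_rot: [-3.141, -0.0, 1.648]
wrist_force: [-0.1, -0.1, -0.2]
grip_width: 32.3
finger_force: 30.0
```

```bash
python3 plan.py 609 -308.5 4 1.646;python3 - <<'E'
from h import *
a=robot.camera("scene");s=robot.get_state();X=np.array(s["tcp_pos"]);X[2]+=13;c=proj("scene",X);print(c)
x0,y0=(c-[16,16]).astype(int);r=cv2.resize(a[y0:y0+34,x0:x0+34],None,fx=4,fy=4,interpolation=2);r=cv2.GaussianBlur(r,(0,0),2).astype(int)
m=((r[...,0]-r[...,1]>6)&(r[...,2]-r[...,1]>=-1)).astype(np.uint8);k,l,st,ce=cv2.connectedComponentsWithStats(m);i=1+np.argmax(st[1:,4]);print(ce[i]/4+[x0,y0],st[i,:4]/4+[x0,y0,0,0],st[i,4]/16)
E
```

```text
tool shift units [-0.002 -0.01   0.291] mm [ -0.8  -0.2 -23.3] turn units 0.003
t 27.4 tcp [ 609.8 -308.3   27.3] rpy [-3.141 -0.     1.648] F [-0.1 -0.1 -0.2] w 32.3 ff 30.0 q [ 0.66  0.73 -0.4   1.57  0.33  0.91  0.22]
[429.94459218 207.66373829]
[428.78532009 209.94495033] [422.5  202.75  13.75  14.  ] 113.25
```

Request:
drive_tool([
  [0, -0.01, 0.05, 0, 0.2],
  [0, -0.01, 0.1, 0, 0.2],
  [0, -0.01, 0.15, 0, 0.2],
  [0, -0.01, 0.18, 0, 0.2],
  [0, -0.01, 0.18, 0, 0.2],
])

```text
time: 27.95
tcp_pos: [609.0, -308.2, 12.7]
eef_rot: [-3.141, -0.0, 1.648]
wrist_force: [-0.3, 0.7, 0.3]
grip_width: 32.0
finger_force: 30.0
```

Request:
drive_tool([
  [0, 0, 0.02, 0, 0.2],
  [0, 0, 0.04, 0, 0.2],
  [0, 0, 0.06, 0, 0.2],
  [0, 0, 0.08, 0, 0.2],
  [0, 0, 0.08, 0, 0.2],
])

```text
time: 28.45
tcp_pos: [609.1, -308.3, 6.6]
eef_rot: [-3.141, -0.0, 1.648]
wrist_force: [0.7, -0.9, -0.3]
grip_width: 32.2
finger_force: 30.0
```

Request:
drive_tool([
  [0, 0, 0.01, 0, 0.2],
  [0, 0, 0.02, 0, 0.2],
  [0, 0, 0.03, 0, 0.2],
  [0, 0, 0.03, 0, 0.2],
])

```text
time: 28.85
tcp_pos: [609.2, -308.4, 4.4]
eef_rot: [-3.142, -0.0, 1.648]
wrist_force: [-0.5, -0.4, 0.3]
grip_width: 32.0
finger_force: 30.0
```

Request:
drive_tool([
  [0, 0, 0, 0, 0.54],
  [0, 0, 0, 0, 0.54],
  [0, 0, 0, 0, 0.54],
  [0, 0, 0, 0, 0.54],
])

```text
time: 29.25
tcp_pos: [609.4, -308.4, 4.5]
eef_rot: [3.141, 0.0, 1.648]
wrist_force: [0.3, -0.3, 0.4]
grip_width: 47.2
finger_force: 0.0
```

Request:
drive_tool([
  [0, 0, -0.2, 0, 0.54],
  [0, 0, -0.6, 0, 0.54],
  [0, 0, -1, 0, 0.54],
])

```text
time: 29.55
tcp_pos: [609.1, -308.2, 86.1]
eef_rot: [-3.141, -0.0, 1.648]
wrist_force: [0.3, -0.3, 0.5]
grip_width: 47.0
finger_force: 0.0
```

Request:
drive_tool([
  [0, -0.45, -0.15, 0, 0.7],
  [0, -0.88, -0.3, 0, 0.7],
])

```text
time: 29.75
tcp_pos: [539.5, -313.4, 110.8]
eef_rot: [3.139, 0.001, 1.649]
wrist_force: [-1.1, -0.1, 0.6]
grip_width: 59.5
finger_force: 0.0
```

Request:
drive_tool([
  [0, -0.45, 0, 0, 0.7],
  [0, -0.88, 0, 0, 0.7],
])

```text
time: 29.95
tcp_pos: [468.0, -319.5, 110.2]
eef_rot: [3.14, 0.002, 1.648]
wrist_force: [0.4, 0.1, 0.3]
grip_width: 61.2
finger_force: 0.0
```

Request:
drive_tool([
  [0, -0.45, 0, 0, 0.7],
  [0, -0.88, 0, 0, 0.7],
])

```text
time: 30.15
tcp_pos: [397.5, -324.8, 109.7]
eef_rot: [3.141, 0.001, 1.648]
wrist_force: [0.6, -1.0, 0.8]
grip_width: 61.6
finger_force: 0.0
```

Request:
drive_tool([
  [0.5, 0.04, 0, 0, 0.7],
  [1, 0.08, 0, 0, 0.7],
])

```text
time: 30.35
tcp_pos: [398.0, -245.1, 109.7]
eef_rot: [3.141, 0.002, 1.643]
wrist_force: [0.4, 1.8, -0.7]
grip_width: 61.7
finger_force: 0.0
```

Request:
drive_tool([
  [0.5, 0.04, 0, 0, 0.7],
  [1, 0.08, 0, 0, 0.7],
])

```text
time: 30.55
tcp_pos: [399.4, -163.0, 109.7]
eef_rot: [3.14, 0.001, 1.647]
wrist_force: [0.9, 0.7, 0.5]
grip_width: 61.7
finger_force: 0.0
```

Request:
drive_tool([
  [0.5, 0.04, 0, 0, 0.7],
  [1, 0.08, 0, 0, 0.7],
])

```text
time: 30.75
tcp_pos: [399.7, -82.5, 109.7]
eef_rot: [3.14, 0.001, 1.648]
wrist_force: [0.6, 0.5, -0.5]
grip_width: 61.5
finger_force: 0.0
```

Request:
drive_tool([
  [0.5, 0.04, 0, 0, 0.7],
  [1, 0.08, 0, 0, 0.7],
])

```text
time: 30.95
tcp_pos: [399.9, -2.1, 109.7]
eef_rot: [3.14, 0.001, 1.648]
wrist_force: [0.7, 0.4, -0.4]
grip_width: 61.2
finger_force: 0.0
```

Request:
drive_tool([
  [0.5, 0.04, 0, 0, 0.7],
  [1, 0.08, 0, 0, 0.7],
])

```text
time: 31.15
tcp_pos: [400.2, 78.2, 109.7]
eef_rot: [3.139, 0.001, 1.648]
wrist_force: [0.9, -0.1, 0.2]
grip_width: 61.7
finger_force: 0.0
```

Request:
drive_tool([
  [0.5, 0.04, 0, 0, 0.7],
  [1, 0.08, 0, 0, 0.7],
])

```text
time: 31.35
tcp_pos: [400.4, 158.6, 109.7]
eef_rot: [3.139, 0.001, 1.648]
wrist_force: [0.4, -0.1, 0.4]
grip_width: 61.2
finger_force: 0.0
```

Request:
drive_tool([
  [0.5, 0.04, 0, 0.25, 0.7],
  [1, 0.08, 0, 0.53, 0.7],
])

```text
time: 31.55
tcp_pos: [400.5, 238.9, 109.6]
eef_rot: [3.14, -0.0, 1.378]
wrist_force: [0.7, -0.2, 0.1]
grip_width: 61.6
finger_force: 0.0
```

```bash
python3 plan.py 646 233.8 100 1.385;  python3 chk.py t10 thick wide cap; python3 -c "
from m2 import *
run(cv2.imread('pics/t10.png'),['long','slimo'])"
```

```text
tool shift units [0.527 3.024 0.12 ] mm [245.5  -5.1  -9.6] turn units -0.015
t 31.55 tcp [400.5 238.9 109.6] rpy [ 3.14  -0.     1.378] F [ 0.7 -0.2  0.1] w 61.6 ff 0.0 q [-0.07  0.34 -0.68  2.04  0.29  0.85 -1.11]
thick head in tray [-50.1  33.8] want (-52, 32) extents [-67.6 -30.3  14.6  52.8] shaft ang -0.005 y there 33.2 end x 49.4
wide head in tray [-46.8 -29.6] want (-52, -32) extents [-67.6 -22.1 -47.  -12.3] shaft ang -0.001 y there -30.2 end x 24.0
cap head in tray [ 40.3 -35.7] want (52, -32) extents [ 30.7  51.3 -48.2 -22.8] shaft ang 0.211 y there -34.8 end x 66.2
long: left-edge y 326.0 -> origin y 312.0; x mid 721.8; width 37.0; yaw -1.450 axis x there 721.2; tip y 178.5
slimo: left-edge y 338.7 -> origin y 325.7; x mid 378.1; width 49.4; yaw -1.657 axis x there 382.0; tip y 217.2
```

Request:
drive_tool([
  [0.07, 0.38, 0, 0, 0.7],
  [0.13, 0.75, 0, 0, 0.7],
])

```text
time: 31.8
tcp_pos: [461.7, 237.6, 109.8]
eef_rot: [3.14, -0.0, 1.387]
wrist_force: [0.3, 0.0, 0.4]
grip_width: 61.5
finger_force: 0.0
```

Request:
drive_tool([
  [0.07, 0.38, 0, 0, 0.7],
  [0.13, 0.75, 0, 0, 0.7],
])

```text
time: 32.0
tcp_pos: [523.6, 235.2, 109.7]
eef_rot: [3.14, -0.0, 1.384]
wrist_force: [-0.4, -0.4, 0.7]
grip_width: 61.5
finger_force: 0.0
```

Request:
drive_tool([
  [0.07, 0.38, 0, 0, 0.7],
  [0.13, 0.75, 0, 0, 0.7],
])

```text
time: 32.2
tcp_pos: [584.6, 233.9, 109.7]
eef_rot: [3.14, -0.0, 1.383]
wrist_force: [-0.2, 0.6, -1.0]
grip_width: 61.6
finger_force: 0.0
```

Request:
drive_tool([
  [0.07, 0.38, 0, 0, 0.6],
  [0.13, 0.76, 0, 0, 0.6],
  [0.13, 0.76, 0.3, 0, 0.6],
  [0.13, 0.76, 0.6, 0, 0.6],
  [0.13, 0.76, 0.6, 0, 0.6],
])

```text
time: 32.7
tcp_pos: [643.0, 231.6, 58.0]
eef_rot: [-3.138, 0.003, 1.383]
wrist_force: [-0.6, 0.3, -0.0]
grip_width: 52.9
finger_force: 0.0
```

Request:
drive_tool([
  [0, 0, 0.2, 0, 0.6],
  [0, 0, 0.4, 0, 0.6],
  [0, 0, 0.45, 0, 0.6],
  [0, 0, 0.45, 0, 0.6],
  [0, 0, 0.45, 0, 0.6],
])

```text
time: 33.2
tcp_pos: [644.8, 233.3, 24.9]
eef_rot: [3.141, -0.0, 1.383]
wrist_force: [1.0, -0.9, 0.5]
grip_width: 52.6
finger_force: 0.0
```

```bash
python3 plan.py 645.7 233 -2.5 1.385
```

```text
tool shift units [-0.001  0.011  0.342] mm [  0.9  -0.3 -27.4] turn units -0.004
t 33.2 tcp [644.8 233.3  24.9] rpy [ 3.141 -0.     1.383] F [ 1.  -0.9  0.5] w 52.6 ff 0.0 q [-0.08  0.76 -0.53  1.56  0.44  0.94 -0.94]
```

Request:
drive_tool([
  [0, 0.01, 0.15, 0, 0.6],
  [0, 0.01, 0.28, 0, 0.6],
  [0, 0.01, 0.34, 0, 0.6],
  [0, 0.01, 0.34, 0, 0.6],
  [0, 0.01, 0.34, 0, 0.6],
])

```text
time: 33.7
tcp_pos: [645.3, 233.0, -3.0]
eef_rot: [-3.141, 0.0, 1.383]
wrist_force: [0.9, 0.6, 0.4]
grip_width: 52.8
finger_force: 0.0
```

Request:
drive_tool([
  [0, 0, 0, 0, 0.1],
  [0, 0, 0, 0, 0.1],
  [0, 0, 0, 0, 0.1],
  [0, 0, 0, 0, 0.1],
  [0, 0, 0, 0, 0.1],
])

```text
time: 34.2
tcp_pos: [645.5, 233.0, -2.5]
eef_rot: [3.141, -0.0, 1.383]
wrist_force: [0.3, 0.1, 0.9]
grip_width: 26.0
finger_force: 30.0
```

Request:
drive_tool([
  [0, 0, -0.2, 0, 0.1],
  [0, 0, -0.5, 0, 0.1],
  [0, 0, -1, 0, 0.1],
  [0, 0, -1, 0, 0.1],
])

```text
time: 34.6
tcp_pos: [648.5, 235.0, 84.2]
eef_rot: [3.134, -0.005, 1.383]
wrist_force: [0.3, -0.1, -0.4]
grip_width: 25.4
finger_force: 30.0
```

```bash
python3 plan.py 400 228 105 1.533
```

```text
tool shift units [-0.666 -3.035 -0.26 ] mm [-248.5   -7.    20.8] turn units -0.3
t 34.6 tcp [648.5 235.   84.2] rpy [ 3.134 -0.005  1.383] F [ 0.3 -0.1 -0.4] w 25.4 ff 30.0 q [-0.06  0.7  -0.56  1.52  0.41  1.03 -0.91]
```

Request:
drive_tool([
  [-0.08, -0.38, -0.13, 0, 0.1],
  [-0.16, -0.76, -0.26, 0, 0.1],
])

```text
time: 34.8
tcp_pos: [582.7, 231.5, 98.6]
eef_rot: [3.141, -0.0, 1.382]
wrist_force: [0.2, -0.1, -0.5]
grip_width: 25.5
finger_force: 30.0
```

Request:
drive_tool([
  [-0.08, -0.38, 0, 0, 0.1],
  [-0.16, -0.76, 0, 0, 0.1],
])

```text
time: 35.0
tcp_pos: [520.2, 230.5, 99.1]
eef_rot: [3.14, -0.001, 1.383]
wrist_force: [-0.2, -0.1, -0.5]
grip_width: 25.7
finger_force: 30.0
```

Request:
drive_tool([
  [-0.08, -0.38, 0, 0, 0.1],
  [-0.16, -0.76, 0, 0, 0.1],
])

```text
time: 35.2
tcp_pos: [457.9, 229.2, 98.7]
eef_rot: [3.141, -0.0, 1.383]
wrist_force: [-0.8, 0.2, -0.3]
grip_width: 25.7
finger_force: 30.0
```

Request:
drive_tool([
  [-0.08, -0.38, 0, -0.15, 0.1],
  [-0.16, -0.76, 0, -0.3, 0.1],
])

```text
time: 35.4
tcp_pos: [395.9, 228.0, 98.7]
eef_rot: [3.14, 0.0, 1.536]
wrist_force: [-0.4, 0.8, -0.4]
grip_width: 25.8
finger_force: 30.0
```

Request:
drive_tool([
  [-0.45, 0, 0, 0, 0.1],
  [-0.88, 0, 0, 0, 0.1],
])

```text
time: 35.6
tcp_pos: [393.5, 157.7, 98.8]
eef_rot: [3.14, 0.0, 1.537]
wrist_force: [0.5, -0.5, -0.5]
grip_width: 25.5
finger_force: 30.0
```

Request:
drive_tool([
  [-0.45, 0, 0, 0, 0.1],
  [-0.88, 0, 0, 0, 0.1],
])

```text
time: 35.8
tcp_pos: [391.5, 86.0, 98.7]
eef_rot: [3.14, 0.0, 1.533]
wrist_force: [1.1, -0.3, -0.2]
grip_width: 25.5
finger_force: 30.0
```

Request:
drive_tool([
  [-0.45, 0, 0, 0, 0.1],
  [-0.88, 0, 0, 0, 0.1],
])

```text
time: 36.0
tcp_pos: [388.9, 15.5, 98.7]
eef_rot: [3.14, 0.001, 1.533]
wrist_force: [0.9, -0.4, -1.5]
grip_width: 25.6
finger_force: 30.0
```

Request:
drive_tool([
  [-0.45, 0, 0, 0, 0.1],
  [-0.88, 0, 0, 0, 0.1],
])

```text
time: 36.2
tcp_pos: [386.3, -54.9, 98.8]
eef_rot: [3.14, 0.001, 1.533]
wrist_force: [0.6, -0.4, 0.0]
grip_width: 25.6
finger_force: 30.0
```

Request:
drive_tool([
  [-0.45, 0, 0, 0, 0.1],
  [-0.88, 0, 0, 0, 0.1],
])

```text
time: 36.4
tcp_pos: [383.6, -125.4, 98.8]
eef_rot: [3.14, 0.001, 1.533]
wrist_force: [0.5, -0.4, -0.4]
grip_width: 25.9
finger_force: 30.0
```

```bash
python3 plan.py 415 -198 50 1.533; cat > capchk.py <<'E'
from chk import *
b=cv2.imread("pics/%s.png"%sys.argv[1])
x,y,w=TR["large"];c,s=np.cos(w),np.sin(w);q=proj("top",(x+c*52+s*32,y+s*52-c*32,20));x0,y0=(q-13).astype(int)
r=cv2.resize(b[y0:y0+27,x0:x0+27],None,fx=4,fy=4,interpolation=2);r=cv2.GaussianBlur(r,(0,0),2).astype(int)
m=((r[...,0]-r[...,2]<19)).astype(np.uint8);k,l,st,_=cv2.connectedComponentsWithStats(m);i=1+np.argmax(st[1:,4]);P=np.argwhere(l==i)[:,::-1].astype(np.float32)
(u,v),rad=cv2.minEnclosingCircle(P)
for z in(22,):print("cap circle tray",tf("large",on("top",((u+.5)/4-.5+x0,(v+.5)/4-.5+y0),z)).round(1),"rad px",rad/4,"area",st[i,4]/16,"cen",tf("large",on("top",(P.mean(0)+.5)/4-.5+[x0,y0],20)).round(1))
E
python3 capchk.py t12
```

```text
tool shift units [-0.893  0.427  0.61 ] mm [ 31.4 -72.6 -48.8] turn units -0.0
t 36.4 tcp [ 383.6 -125.4   98.8] rpy [3.140e+00 1.000e-03 1.533e+00] F [ 0.5 -0.4 -0.4] w 25.9 ff 30.0 q [ 0.72  0.23 -0.58  2.19  0.19  0.76 -0.03]
cap circle tray [ 42.3 -33.1] rad px 9.62520694732666 area 197.25 cen [ 44.2 -33.9]
```

The cap reading looks doubtful, at x≈43 where 52 is wanted. I'll look at the frame saved while the arm was away.

```bash
python3 - <<'E'
import cv2,numpy as np
def g(f,x0,y0,w,h,k):
    a=cv2.imread(f)
    b=cv2.resize(a[y0:y0+h,x0:x0+w],None,fx=k,fy=k,interpolation=cv2.INTER_CUBIC).astype(float);b=np.clip((b-20)*1.4,0,255).astype(np.uint8)
    for i in range(0,w,10): cv2.line(b,(int((i+.5)*k),0),(int((i+.5)*k),6),(0,0,255),1)
    for i in range(0,h,10): cv2.line(b,(0,int((i+.5)*k)),(6,int((i+.5)*k)),(0,0,255),1)
    return b
cv2.imwrite("pics/z3.png",g("pics/t10.png",405,165,95,80,7))
E
```

```text
(no output)
```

View pics/z3.png

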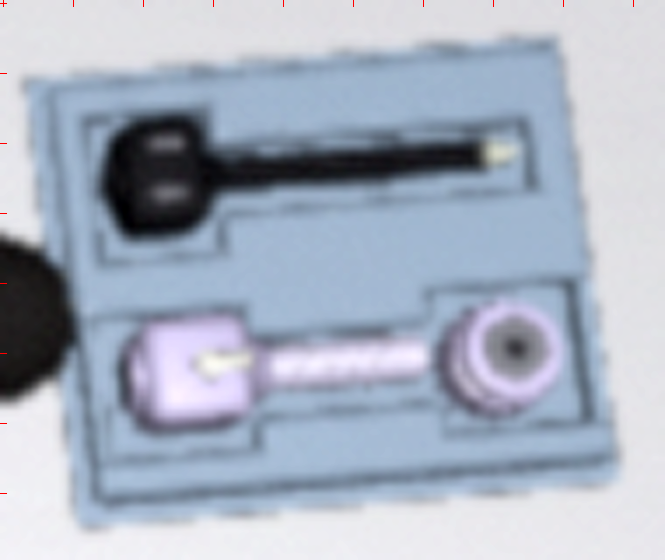

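All three parts lie inside their pockets with shafts in the grooves: handle (160,178), cannula head (200,372), cap (505,355), whose pocket spans u 437–585. The doubtful cap reading was just a bad mask. Continuing with the slim cannula.

Request:
drive_tool([
  [-0.45, 0.22, 0, 0, 0.1],
  [-0.89, 0.43, 0.1, 0, 0.1],
  [-0.89, 0.43, 0.4, 0, 0.1],
  [-0.89, 0.43, 0.6, 0, 0.1],
  [-0.89, 0.43, 0.6, 0, 0.1],
])

```text
time: 36.95
tcp_pos: [414.1, -195.6, 48.8]
eef_rot: [-3.139, -0.001, 1.533]
wrist_force: [-0.2, -0.8, -0.7]
grip_width: 25.7
finger_force: 30.0
```

Request:
drive_tool([
  [0, 0, 0.2, 0, 0.1],
  [0, 0, 0.35, 0, 0.1],
  [0, 0, 0.35, 0, 0.1],
  [0, 0, 0.35, 0, 0.1],
])

```text
time: 37.35
tcp_pos: [415.4, -196.0, 22.5]
eef_rot: [3.141, 0.0, 1.533]
wrist_force: [-0.3, -0.1, -0.7]
grip_width: 25.8
finger_force: 30.0
```

```bash
python3 plan.py 415 -198 1.5 1.533
```

```text
tool shift units [-0.026 -0.005  0.263] mm [ -0.4  -2.  -21. ] turn units 0.001
t 37.35 tcp [ 415.4 -196.    22.5] rpy [3.141 0.    1.533] F [-0.3 -0.1 -0.7] w 25.8 ff 30.0 q [ 0.72  0.45 -0.47  2.13  0.34  0.63 -0.02]
```

Request:
drive_tool([
  [-0.03, 0, 0.04, 0, 0.1],
  [-0.03, 0, 0.09, 0, 0.1],
  [-0.03, 0, 0.13, 0, 0.1],
  [-0.03, 0, 0.16, 0, 0.1],
  [-0.03, 0, 0.16, 0, 0.1],
])

```text
time: 37.85
tcp_pos: [414.9, -198.4, 8.9]
eef_rot: [-3.141, -0.0, 1.533]
wrist_force: [-0.0, 0.4, 0.1]
grip_width: 25.5
finger_force: 30.0
```

Request:
drive_tool([
  [0, 0, 0.02, 0, 0.1],
  [0, 0, 0.05, 0, 0.1],
  [0, 0, 0.07, 0, 0.1],
  [0, 0, 0.09, 0, 0.1],
  [0, 0, 0.09, 0, 0.1],
])

```text
time: 38.35
tcp_pos: [415.0, -198.5, 1.8]
eef_rot: [-3.141, -0.0, 1.533]
wrist_force: [-0.3, -0.1, -0.5]
grip_width: 25.7
finger_force: 30.0
```

```bash
python3 plan.py 415 -198 1.5 1.533
```

```text
tool shift units [ 0.006 -0.     0.004] mm [-0.   0.5 -0.3] turn units -0.0
t 38.35 tcp [ 415.  -198.5    1.8] rpy [-3.141 -0.     1.533] F [-0.3 -0.1 -0.5] w 25.7 ff 30.0 q [ 0.7   0.48 -0.44  2.14  0.37  0.59 -0.04]
```

Request:
drive_tool([
  [0, 0, 0, 0, 0.44],
  [0, 0, 0, 0, 0.44],
  [0, 0, 0, 0, 0.44],
  [0, 0, 0, 0, 0.44],
])

```text
time: 38.75
tcp_pos: [415.2, -198.6, 2.1]
eef_rot: [3.141, 0.0, 1.533]
wrist_force: [-0.4, 0.6, -0.1]
grip_width: 38.2
finger_force: 0.0
```

Request:
drive_tool([
  [0, 0, -0.2, 0, 0.44],
  [0, 0, -0.6, 0, 0.44],
  [0, 0, -1, 0, 0.44],
])

```text
time: 39.05
tcp_pos: [414.6, -198.1, 82.6]
eef_rot: [-3.14, -0.001, 1.533]
wrist_force: [0.5, -0.8, 0.9]
grip_width: 38.9
finger_force: 0.0
```

Request:
drive_tool([
  [0.45, -0.05, -0.1, 0, 0.6],
  [0.92, -0.1, -0.2, 0, 0.6],
])

```text
time: 39.25
tcp_pos: [410.4, -124.9, 99.1]
eef_rot: [3.14, 0.001, 1.53]
wrist_force: [1.5, 1.0, -0.5]
grip_width: 50.7
finger_force: 0.0
```

Request:
drive_tool([
  [0.45, -0.05, 0, 0, 0.6],
  [0.92, -0.1, 0, 0, 0.6],
])

```text
time: 39.45
tcp_pos: [404.7, -49.9, 98.5]
eef_rot: [3.14, 0.001, 1.532]
wrist_force: [0.0, 0.4, 0.3]
grip_width: 52.4
finger_force: 0.0
```

Request:
drive_tool([
  [0.45, -0.05, 0, 0, 0.6],
  [0.92, -0.1, 0, 0, 0.6],
])

```text
time: 39.65
tcp_pos: [399.3, 24.1, 98.3]
eef_rot: [3.141, 0.0, 1.532]
wrist_force: [0.8, -0.7, -0.5]
grip_width: 52.5
finger_force: 0.0
```

Request:
drive_tool([
  [0.45, -0.05, 0, 0, 0.6],
  [0.92, -0.1, 0, 0, 0.6],
])

```text
time: 39.85
tcp_pos: [394.1, 98.0, 98.2]
eef_rot: [3.141, 0.0, 1.532]
wrist_force: [2.0, -0.3, 0.2]
grip_width: 52.5
finger_force: 0.0
```

Request:
drive_tool([
  [0.45, -0.05, 0, 0, 0.6],
  [0.92, -0.1, 0, 0, 0.6],
])

```text
time: 40.05
tcp_pos: [388.9, 171.9, 98.2]
eef_rot: [3.141, 0.0, 1.532]
wrist_force: [1.1, 0.3, -1.3]
grip_width: 52.8
finger_force: 0.0
```

Request:
drive_tool([
  [0.45, -0.05, 0, 0, 0.6],
  [0.92, -0.1, 0, 0, 0.6],
])

```text
time: 40.25
tcp_pos: [383.7, 245.8, 98.1]
eef_rot: [3.141, 0.0, 1.532]
wrist_force: [0.1, 0.1, 0.2]
grip_width: 52.3
finger_force: 0.0
```

Request:
drive_tool([
  [0.45, -0.05, 0, 0.05, 0.6],
  [0.92, -0.1, 0, 0.05, 0.6],
])

```text
time: 40.45
tcp_pos: [378.5, 319.6, 98.0]
eef_rot: [3.141, 0.0, 1.507]
wrist_force: [0.2, 0.3, 0.3]
grip_width: 52.5
finger_force: 0.0
```

```bash
python3 plan.py 377.8 314.5 22 1.506; python3 chk.py t14 slimc thick wide
```

```text
tool shift units [-0.064 -0.005  0.95 ] mm [ -0.7  -5.1 -76. ] turn units 0.001
t 40.45 tcp [378.5 319.6  98. ] rpy [3.141 0.    1.507] F [0.2 0.3 0.3] w 52.5 ff 0.0 q [-0.23  0.42 -0.71  1.99  0.36  0.86 -1.2 ]
slimc head in tray [-50.2 -27.6] want (-52, -27) extents [-67.8 -31.7 -39.3 -16.2] shaft ang -0.000 y there -27.3 end x 18.1
thick head in tray [-50.   33.8] want (-52, 32) extents [-67.6 -29.7  14.6  52.8] shaft ang -0.005 y there 33.1 end x 49.5
wide head in tray [-47.1 -29.6] want (-52, -32) extents [-68.1 -22.1 -47.  -12.8] shaft ang -0.004 y there -29.9 end x 23.4
```

Request:
drive_tool([
  [-0.06, 0, 0.3, 0, 0.6],
  [-0.06, 0, 0.6, 0, 0.6],
  [-0.06, 0, 0.9, 0, 0.6],
  [-0.06, 0, 0.95, 0, 0.6],
  [-0.06, 0, 0.95, 0, 0.6],
])

```text
time: 41.0
tcp_pos: [378.0, 313.3, 21.8]
eef_rot: [-3.14, 0.001, 1.508]
wrist_force: [-0.2, -0.6, 0.6]
grip_width: 52.8
finger_force: 0.0
```

Request:
drive_tool([
  [0, 0, 0.1, 0, 0.6],
  [0, 0, 0.2, 0, 0.6],
  [0, 0, 0.25, 0, 0.6],
  [0, 0, 0.25, 0, 0.6],
])

```text
time: 41.4
tcp_pos: [378.3, 313.4, 1.7]
eef_rot: [-3.141, 0.0, 1.508]
wrist_force: [-0.0, -0.1, -0.4]
grip_width: 52.6
finger_force: 0.0
```

```bash
python3 plan.py 377.8 314.5 -2.5 1.506
```

```text
tool shift units [ 0.014 -0.007  0.052] mm [-0.5  1.1 -4.2] turn units 0.004
t 41.4 tcp [378.3 313.4   1.7] rpy [-3.141  0.     1.508] F [-0.  -0.1 -0.4] w 52.6 ff 0.0 q [-0.31  0.56 -0.61  2.06  0.51  0.67 -1.32]
```

Request:
drive_tool([
  [0.01, 0, 0.03, 0, 0.6],
  [0.01, 0, 0.05, 0, 0.6],
  [0.01, 0, 0.05, 0, 0.6],
])

```text
time: 41.7
tcp_pos: [378.5, 314.4, -2.0]
eef_rot: [-3.142, 0.0, 1.508]
wrist_force: [1.0, 0.8, -0.2]
grip_width: 52.6
finger_force: 0.0
```

Request:
drive_tool([
  [0, 0, 0, 0, 0.1],
  [0, 0, 0, 0, 0.1],
  [0, 0, 0, 0, 0.1],
  [0, 0, 0, 0, 0.1],
  [0, 0, 0, 0, 0.1],
])

```text
time: 42.2
tcp_pos: [378.5, 314.4, -1.9]
eef_rot: [3.142, -0.0, 1.508]
wrist_force: [-0.4, -0.2, 1.7]
grip_width: 25.4
finger_force: 30.0
```

Request:
drive_tool([
  [0, 0, -0.2, 0, 0.1],
  [0, 0, -0.5, 0, 0.1],
  [0, 0, -1, 0, 0.1],
  [0, 0, -1, 0, 0.1],
])

```text
time: 42.6
tcp_pos: [380.3, 316.6, 81.9]
eef_rot: [3.137, -0.004, 1.508]
wrist_force: [0.4, 0.5, 0.2]
grip_width: 26.0
finger_force: 30.0
```

Request:
drive_tool([
  [-0.45, 0.05, -0.1, 0, 0.1],
  [-0.92, 0.09, -0.2, -0.05, 0.1],
])

```text
time: 42.8
tcp_pos: [380.7, 240.4, 93.9]
eef_rot: [-3.141, -0.0, 1.535]
wrist_force: [0.5, -0.9, -1.2]
grip_width: 25.8
finger_force: 30.0
```

Request:
drive_tool([
  [-0.45, 0.05, 0, 0, 0.1],
  [-0.92, 0.09, 0, 0, 0.1],
])

```text
time: 43.0
tcp_pos: [385.5, 165.3, 93.9]
eef_rot: [3.141, 0.0, 1.533]
wrist_force: [-0.0, -0.7, -0.3]
grip_width: 25.8
finger_force: 30.0
```

Request:
drive_tool([
  [-0.45, 0.05, 0, 0, 0.1],
  [-0.92, 0.09, 0, 0, 0.1],
])

```text
time: 43.2
tcp_pos: [389.7, 91.3, 93.8]
eef_rot: [3.141, 0.0, 1.533]
wrist_force: [0.2, -0.4, -0.6]
grip_width: 25.8
finger_force: 30.0
```

Request:
drive_tool([
  [-0.45, 0.05, 0, 0, 0.1],
  [-0.92, 0.09, 0, 0, 0.1],
])

```text
time: 43.4
tcp_pos: [394.1, 17.5, 93.8]
eef_rot: [3.141, 0.0, 1.533]
wrist_force: [0.6, -0.5, -0.6]
grip_width: 25.7
finger_force: 30.0
```

Request:
drive_tool([
  [-0.45, 0.05, 0, 0, 0.1],
  [-0.92, 0.09, 0, 0, 0.1],
])

```text
time: 43.6
tcp_pos: [398.4, -56.4, 93.8]
eef_rot: [3.141, 0.0, 1.533]
wrist_force: [0.4, 0.5, 0.0]
grip_width: 25.7
finger_force: 30.0
```

Request:
drive_tool([
  [-0.45, 0.05, 0, 0, 0.1],
  [-0.92, 0.09, 0, 0, 0.1],
])

```text
time: 43.8
tcp_pos: [402.8, -130.2, 93.8]
eef_rot: [3.141, 0.0, 1.533]
wrist_force: [1.5, 1.0, -0.9]
grip_width: 25.6
finger_force: 30.0
```

Request:
drive_tool([
  [-0.45, 0.05, 0, 0, 0.1],
  [-0.92, 0.09, 0, 0, 0.1],
])

```text
time: 44.0
tcp_pos: [407.2, -204.0, 93.7]
eef_rot: [-3.142, 0.0, 1.533]
wrist_force: [0.7, 0.3, -0.9]
grip_width: 25.9
finger_force: 30.0
```

```bash
python3 plan.py 469 -200 50 1.533
```

```text
tool shift units [0.079 0.77  0.546] mm [ 61.8   4.  -43.7] turn units -0.0
t 44.0 tcp [ 407.2 -204.    93.7] rpy [-3.142  0.     1.533] F [ 0.7  0.3 -0.9] w 25.9 ff 30.0 q [ 0.83  0.33 -0.55  2.09  0.24  0.79  0.09]
```

Request:
drive_tool([
  [0.04, 0.4, 0, 0, 0.1],
  [0.08, 0.77, 0.1, 0, 0.1],
  [0.08, 0.77, 0.4, 0, 0.1],
  [0.08, 0.77, 0.6, 0, 0.1],
  [0.08, 0.77, 0.6, 0, 0.1],
])

```text
time: 44.5
tcp_pos: [467.5, -197.7, 43.6]
eef_rot: [-3.137, -0.002, 1.533]
wrist_force: [-0.4, -0.2, -0.5]
grip_width: 25.8
finger_force: 30.0
```

Request:
drive_tool([
  [0, 0, 0.15, 0, 0.1],
  [0, 0, 0.28, 0, 0.1],
  [0, 0, 0.28, 0, 0.1],
  [0, 0, 0.28, 0, 0.1],
])

```text
time: 44.9
tcp_pos: [469.2, -198.4, 23.7]
eef_rot: [-3.142, 0.0, 1.533]
wrist_force: [-0.1, 0.4, -1.2]
grip_width: 25.8
finger_force: 30.0
```

```bash
python3 plan.py 469 -200 1.8 1.533
```

```text
tool shift units [-0.02  -0.002  0.274] mm [ -0.2  -1.6 -21.9] turn units -0.0
t 44.9 tcp [ 469.2 -198.4   23.7] rpy [-3.142  0.     1.533] F [-0.1  0.4 -1.2] w 25.8 ff 30.0 q [ 0.69  0.51 -0.49  2.02  0.36  0.7  -0.07]
```

Request:
drive_tool([
  [-0.02, 0, 0.05, 0, 0.1],
  [-0.02, 0, 0.1, 0, 0.1],
  [-0.02, 0, 0.15, 0, 0.1],
  [-0.02, 0, 0.18, 0, 0.1],
  [-0.02, 0, 0.18, 0, 0.1],
])

```text
time: 45.4
tcp_pos: [468.9, -199.8, 8.8]
eef_rot: [-3.141, -0.0, 1.533]
wrist_force: [-0.1, 0.2, -0.4]
grip_width: 25.7
finger_force: 30.0
```

Request:
drive_tool([
  [0, 0, 0.02, 0, 0.1],
  [0, 0, 0.05, 0, 0.1],
  [0, 0, 0.07, 0, 0.1],
  [0, 0, 0.09, 0, 0.1],
  [0, 0, 0.09, 0, 0.1],
])

```text
time: 45.9
tcp_pos: [469.2, -199.9, 2.1]
eef_rot: [-3.142, 0.0, 1.533]
wrist_force: [-0.8, 1.3, 1.5]
grip_width: 25.6
finger_force: 30.0
```

Request:
drive_tool([
  [0, 0, 0, 0, 0.44],
  [0, 0, 0, 0, 0.44],
  [0, 0, 0, 0, 0.44],
  [0, 0, 0, 0, 0.44],
])

```text
time: 46.3
tcp_pos: [469.2, -200.0, 2.0]
eef_rot: [3.142, 0.0, 1.533]
wrist_force: [-1.1, -0.0, 0.4]
grip_width: 38.5
finger_force: 0.0
```

Request:
drive_tool([
  [0, 0, -0.2, 0, 0.44],
  [0, 0, -0.6, 0, 0.44],
  [0, 0, -1, 0, 0.44],
])

```text
time: 46.6
tcp_pos: [468.7, -199.6, 82.5]
eef_rot: [-3.14, -0.001, 1.533]
wrist_force: [0.7, 0.1, 0.4]
grip_width: 38.4
finger_force: 0.0
```

Request:
drive_tool([
  [0, -0.4, -0.2, 0, 0.44],
  [0, -0.8, -0.4, 0, 0.44],
])

```text
time: 46.8
tcp_pos: [405.1, -197.3, 114.9]
eef_rot: [3.141, 0.0, 1.534]
wrist_force: [0.5, -0.7, -0.7]
grip_width: 38.2
finger_force: 0.0
```

Request:
drive_tool([
  [0.5, 0, 0, 0, 0.44],
  [1, 0, 0, 0, 0.44],
])

```text
time: 47.0
tcp_pos: [407.7, -118.4, 114.7]
eef_rot: [3.14, 0.001, 1.528]
wrist_force: [0.6, 0.3, 0.5]
grip_width: 38.5
finger_force: 0.0
```

Request:
drive_tool([
  [0.5, 0, 0, 0, 0.44],
  [1, 0, 0, 0, 0.44],
])

```text
time: 47.2
tcp_pos: [411.2, -36.5, 114.3]
eef_rot: [3.141, 0.0, 1.532]
wrist_force: [0.4, 0.4, 0.2]
grip_width: 38.3
finger_force: 0.0
```

Request:
drive_tool([
  [0.5, 0, 0, 0, 0.44],
  [1, 0, 0, 0, 0.44],
])

```text
time: 47.4
tcp_pos: [414.3, 43.7, 114.3]
eef_rot: [3.141, 0.0, 1.532]
wrist_force: [1.8, 0.3, 0.1]
grip_width: 39.0
finger_force: 0.0
```

Request:
drive_tool([
  [0.5, 0, 0, 0, 0.44],
  [1, 0, 0, 0, 0.44],
])

```text
time: 47.6
tcp_pos: [417.3, 123.7, 114.2]
eef_rot: [3.141, 0.0, 1.533]
wrist_force: [0.0, -0.7, 0.2]
grip_width: 38.7
finger_force: 0.0
```

Request:
drive_tool([
  [0.5, 0, 0, 0, 0.44],
  [1, 0, 0, 0, 0.44],
  [1, 0, 0, 0, 0.44],
  [1, 0, 0, 0, 0.44],
])

```text
time: 48.0
tcp_pos: [419.9, 202.8, 113.8]
eef_rot: [-3.141, 0.0, 1.535]
wrist_force: [-0.1, -0.5, 0.1]
grip_width: 38.8
finger_force: 0.0
```

```bash
python3 plan.py; python3 chk.py t16 slimo slimc thick wide; python3 -c "
from m2 import *
a=cv2.imread('pics/t10.png');b=cv2.imread('pics/t16.png');run(b,['long'])
d=cv2.absdiff(a,b).max(2)[165:245,405:500];print('large-tray change since z3:',(d>25).sum(),d.mean())"
```

```text
t 48.0 tcp [419.9 202.8 113.8] rpy [-3.141  0.     1.535] F [-0.1 -0.5  0.1] w 38.8 ff 0.0 q [ 0.07  0.35 -0.75  2.04  0.31  0.87 -0.89]
slimo no head 1831
slimc head in tray [-50.  -27.5] want (-52, -27) extents [-67.8 -31.2 -39.3 -16.2] shaft ang 0.013 y there -27.9 end x 18.1
thick head in tray [-50.1  33.8] want (-52, 32) extents [-67.6 -30.3  14.6  52.8] shaft ang -0.005 y there 33.2 end x 49.4
wide head in tray [-47.  -29.6] want (-52, -32) extents [-68.1 -22.1 -47.  -12.3] shaft ang -0.006 y there -29.8 end x 23.6
long: left-edge y 326.0 -> origin y 312.0; x mid 721.8; width 37.0; yaw -1.449 axis x there 721.2; tip y 178.5
large-tray change since z3: 0 1.4153947368421054
```

```bash
python3 - <<'E'
from h import *
b=cv2.imread("pics/t16.png");x,y,w=441.9,-252.,-1.609;c,s=np.cos(w),np.sin(w)
# resample the slim tray in its own frame at z=16, 2 mm per cell, x -76..76 by y 52..2
for my in range(50,0,-3):
    print("%4d"%my,"".join("#" if b[tuple(np.round(proj("top",(x+c*mx-s*my,y+s*mx+c*my,16))).astype(int)[::-1])].max()<75 else ("o" if b[tuple(np.round(proj("top",(x+c*mx-s*my,y+s*mx+c*my,16))).astype(int)[::-1])][2]>130 else ".") for mx in range(-76,78,2)))
E
```

```text
50 oooooooooooooooooooooooooooooooooooooooooooooooooooooooooooooooooooooooooooo.
  47 ooooooo...............oooooooooooooooooooooooooooooooooooooooooooooooooooooo.
  44 oo.....................oooooooooooooooooooooooooooooooooooooooooooooooooooo..
  41 oo..oo.............oo..oooooooooooooooooooooooooooooooooooooooooooooooooooo..
  38 oo....###########..oo..ooooooooooo................o..oooooooooooooo...ooooo.o
  35 oo...#####...#####.ooo................................................ooooo.o
  32 oo..######....#####............................................oooo...ooooo.o
  29 oo..#################..##..######################......###...oooooo...ooooo..
  26 oo..###########################################.###########.ooooooo...ooooo..
  23 oo..#####......####..........................................oooooo...ooooo..
  20 oo..#####......###..ooooooooo.........................o...............ooooo..
  17 oo...##########....oo.................................................ooooo..
  14 oo..o.............ooo.....oooooooooooooooooooooooo.........oooooooooooooooo..
  11 oo..oooo.......oooo....oooooooooooooooooooooooooooooooooooooooooooooooooooo..
   8 oo.....................oooooooooooooooooooooooooooooooooooooooooooooooooooooo
   5 ooooooooo.........ooooooooooooooooooooooooooooooooooooooooooooooooooooooooooo
   2 .oooooooooooooooooooooooooooooooooooooooooooooooooooooooooooooooooooooooooooo
```

The slim obturator lies inside its pocket (handle about x -53, y 28, shaft along the groove). The other parts and the long obturator are unchanged. Handing in.

```bash
python3 -c "
from rig import robot
print(robot.hand_in())"
```

```text
the job is handed in; nothing more can be done
None
```

I handed the job in at 48 s of the 128 s allowed: the camera shows all five parts in their pockets and the extra-long obturator unmoved, but the hand-in returned no verdict.

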